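# Pack the cook's tool tray and lock its keeper bar

## Robot

A 6-joint arm with a two-finger parallel gripper is mounted at the origin on a cart in front of the work surface, level with it; the furniture and walls round the work are solid. World frame = base frame: x ahead of the robot, y to its left, z up, the work surface at z = 0. Lengths are in m, angles in rad, forces in N, time in s.
With the tool pointing down it reaches from about 0.3 to 0.775 m from the base axis. Payload 14.6 kg.
Tool frame: the origin (TCP) lies on the centre line of the jaws, within the pads' length; the fingertips stand ctrl.tcp_to_tips ahead of it and the grasp point (between the pads) lies 2 mm behind it (ctrl.tcp_to_tips is the distance from the TCP to the fingertips, in m); z points along the fingers, y is the line along which they close (so a half turn about z gives the same grasp; the last joint's range is limited). The gripper opens to 94 mm and grips with 3 to 60 N. Pads are 16 mm wide; open, the fingers measure 119 mm over their backs; the gripper's body (75 mm by 177 mm) begins 78 mm behind the grasp point.
Start: joints at [-1.403, 0.3, 1.521, -0, 1.321, -0.067], TCP at [0.128, -0.535, 0.222] pointing down, gripper open.
Joint ranges: [-3.03, 3.03], [-0.79, 2.21], [0.23, 2.52], [-1.04, 4.18], [0, 3.07], [-2.55, 2.55]. Speed limits (rad/s): [2.22, 2.22, 2.57, 3.14, 3.14, 3.14].

## Interface

Orientations are given as [roll, pitch, yaw] about the fixed x, y, z axes, in that order (R = Rz(yaw) Ry(pitch) Rx(roll)).
In Python, from station import telemetry, viewer, hand_in, ctrl gives the robot as it stands.
- The arm moves only by the tool step_arm, never from a script. Its argument "plan" is a list of rows, each an object of numbers: "dx", "dy", "dz": the shift along the tool's x, y, z scaled (see below); "rx", "ry", "rz": the turn, a rotation vector about the tool's x, y, z scaled (see below); "claw": the closure, from 0 (fully open) to 1 (shut). In form: [{"dx": .., "dy": .., "dz": .., "rx": .., "ry": .., "rz": .., "claw": ..}, ...]. A call has 1 to 10 rows; each row shifts and turns the commanded pose from where the row before left it, along the tool's axes as they then stand; what a row does not reach is not made up. The controller multiplies each number of a shift by 0.1 m and each number of a turn by 90 degrees. A row lasts 1/10 s, in which the tool goes at most 50 mm and 8.59 degrees, less where a joint would pass 70% of its speed; a pose out of reach is approached as far as the arm can. A call with a number of a shift or a turn outside -1 to 1 is refused whole. A call with a gripper value outside its range is refused whole. The fingers move at their own pace and stop on an object; "grip_force" is the grip in N (left out, the last holds). Time passes only in rows, so rows that do not move let the fingers close. It gives the time, the measured TCP pose, the force, the opening and the grip force at its end, in the units of the state.
- telemetry.get_obs(): the state, without advancing time (a new reading comes with each control period).
- viewer.camera(name): name is "scene" or "top" or "wrist"; returns a dict with "img" (420x560x3 uint8, red, green, blue), "z_map" (420x560 float32, m along the optical axis (not along the pixel's ray), 0 where there is no reading), "fx", "fy", "cx", "cy" (pixels), "R" (3x3) and "t" (3): a world point X has camera coordinates R X + t; the wrist camera has in their place "tool_from_camera" (4x4, takes a point from camera to tool coordinates, whose origin is the TCP and whose axes are the flange's). Camera axes: x right, y down, z forward; pixel columns grow to the right and rows downward; lengths in m; the calibration is good to about 2 mm. The wrist camera is an equidistant fisheye: a pixel r from the principal point sees the ray r / f radians off the axis. A picture is of the moment at which its call begins: read the wrist's pose just before it.
- hand_in(): hands the job in; it is judged then, once.
Trained networks look in a picture, given as the dict that the camera call returned (one of the last four; its "shot" number tells which), for a name from the list of things; names that differ only in an ending like _2 or _b are one class to them, and where a whole thing is asked for, a point or a joint stands for the part that bears it (a point fixed in the world has none). Each returns a list of dicts, best first, with "score" (0 to 1); they miss things now and then, are a little off and sometimes report something else, mostly with a low value. They report only what shows in the picture. A call takes as long as a camera call.
- viewer.recognise(target, picture): "rect" ([left, top, right, bottom] in pixels, round what is visible of it).
The state is a dict: "time_s": time; "qpos": joint angles; "joint_vel": joint speeds; "tau": joint torques, N m; "ee_pos": TCP position; "eef_rot": TCP orientation; "force": force on the tool from outside, world axes, zero at the start; "moment": the same for the moment, N m; "grip_width": finger opening in m; "grip_force": force on a finger pad.
Only numpy, scipy, OpenCV 4.12 (cv2) and the standard library are available. Lean on these libraries where they do the work, as an engineer would, in place of code of your own. Each camera call takes 0.05 s, during which the arm holds its last target. There are 200 camera calls.

## Task

Pack this cook's tool tray for the road: pull the keeper's winged knob up, swing the bar clear of the cutouts and let the knob drop into its open stop, then press each loose tool (peeler, gas lighter, opener; two or all three of them are lying out) fully home in the foam cutout of its own shape, handle to the handle end. When all are in, pull the knob up again, swing the bar back across the handles and let it drop fully into its locked stop, leaving the other things on the worktop where they stand.

Things in the scene. Friction and masses are not known exactly. Their poses are not given: they have to be found in the camera images.
- tray: fixed plywood tray, 226 x 235 mm, full of dark foam (top 31 mm above the worktop) with three cutouts along its x axis: handle ends nearer the robot, head ends at +x; light grey floors. Origin on its underside; the tray reaches from x = -98 to +128 mm and from y = -114 to +121 mm (y to the left)
- trough (a point): middle of the finger trough at the tray's origin, on its floor 11.5 mm above the worktop. The trough crosses all cutouts (tray x = -24 to +24 mm) and runs out through a notch in the tray's right side, so that fingers on either side of a tool find room while it is pressed in; at least 25 mm free between neighbouring tools there
- nest_peeler (a point): where the peeler's origin lies when home: tray x = 15, y = 45 mm, 19.5 mm above the worktop (floor of its cutout, 11.5 mm deep). Axes as the tray's. The leftmost cutout; 4 mm of play lengthwise
- nest_lighter (a point): where the lighter's origin lies when home: tray x = 15, y = -11 mm, 14 mm above the worktop (cutout 17 mm deep). Axes as the tray's. The middle cutout, narrow at its head end; 4 mm of play lengthwise
- nest_opener (a point): where the opener's origin lies when home: tray x = 15, y = -72 mm, 18 mm above the worktop (cutout 13 mm deep). Axes as the tray's. The rightmost and widest cutout. In every cutout springy foam lips stand 1 to 2 mm too close on each side: a tool laid on them stays 5 to 13 mm too high and takes some 3 to 15 N straight down to go home
- peeler: peeler, 170 x 25 x 18 mm, 80 g, lying flat. Origin on its underside at mid-length; x axis to the blade's tip, z up. Handle from x = -85 to +20 mm; at x = -15 mm, which comes over the trough (grip and press there), 23 mm wide and 16 mm high. Home it lies with its x axis along the tray's x
- peeler_tip (a point): tip of the peeler's blade, 85 mm along its x axis
- lighter: gas stove lighter, 35 x 190 x 23 mm, 85 g, lying flat. Origin on its underside; y axis to the handle's end (y = 95 mm), thin tube (11 mm) along -y to y = -95 mm, z up. Body from y = -23 to 95 mm, 22 mm high, x = -17 to +15 mm. Home its -y axis lies along the tray's x, its x along the tray's y. Grip and press at y = 15 mm, which comes over the trough
- lighter_tip (a point): tip of the lighter's tube, 95 mm along its -y axis
- opener: opener, 174 x 41 x 20 mm, 80 g, lying flat. Origin on its underside at mid-length; x axis to the end of its wide flat head (41 mm), z up. Handle from x = -87 to +18 mm, 22 mm wide and 16 mm high at x = -15 mm (comes over the trough: grip and press there), with a foot 36 mm wide, 3.5 mm thick along its underside. Home it lies with its x axis along the tray's x
- opener_tip (a point): end of the opener's head, 87 mm along its x axis
- keeper_turn (a joint): angle of the keeper bar about its upright pivot (tray x = -50, y = 92 mm), rad: 0 = locked stop, bar across the handles, pointing 83 degrees clockwise from the tray's x; 1.484 = open stop, bar along the tray's x (2 degrees left of it); grows counter-clockwise from above. A pin holds it in either stop: it turns only while lifted 8 mm or more. Starts locked
- keeper_lift (a joint): how far knob and bar are pulled up, m: 0 = dropped home in a stop, at most 0.013. A spring pulls down with 3 N at 0, 6 N at the top, plus 1.4 N of weight. Let go within 0.08 rad of a stop it drops in; it reads 0.0075 when the pin rests between the stops, over 0.002 when a tool not fully home holds the bar up
- knob (a point): on the pivot axis in the winged knob, at the height to grip, 72.5 mm above the worktop while dropped. The wing is 46 mm long (along the bar), 12 mm thick and 29 mm high (52 to 81 mm above the worktop); grip it across its thickness. Its x axis points along the bar, away from the pivot
- bar_end (a point): far end of the aluminium keeper bar, 171 mm from the pivot; the bar is 16 mm wide, its underside 39 mm and its top 43 mm above the worktop when dropped, 3 mm above the tops of seated tools
- lemon: lemon, bystander, 72 x 55 x 56 mm; leave it alone
- garlic: garlic bulb, bystander, 48 x 50 x 51 mm; leave it alone
- timer: wind-up timer, bystander, 63 x 62 x 67 mm; leave it alone
- mill: small salt mill, bystander, 44 mm across, 90 mm high; leave it alone

How it is judged:
By the outcome, as a careful person would: the job done as asked, in the order asked, and still so for the second after the job is handed in, with the robot touching nothing.
Of peeler, lighter, opener only 2 to 3 are there at a start; the rules pass over those that are not, and their reading is None.
At some moment in a run one of peeler, lighter, opener may be knocked a few centimetres aside while the robot is not near it.
It also fails if it takes over 210 s, if anything falls off the work surface, if the arm or the gripper's body presses on something with over 40 N, if the wrist force passes 120 N, or if a joint passes its speed limit or range.

## Working session

There is one attempt and no reset: what is moved stays moved. The work goes in short steps, Python scripts to look and compute and a tool call to move; the robot and the scene stay as the last step left them, time stands still between calls to the robot, and variables do not carry over. Pictures are saved under pics/ and viewed, at most 15 in all, crops included, and the job is handed in when it is done.

Besides the shell and the picture viewer there is one more tool, called after "Call:" as a command line: name --argument value ..., lists and objects as JSON in quotes. step_arm: Moves the arm, as the interface text tells. Shifts and turns lie within -1 to 1; 1 stands for 0.1 m of shift or 90 degrees of turn. Its arguments: {"type":"object","properties":{"plan":{"type":"array"},"grip_force":{"type":"number"}},"required":["plan"]}

```bash
mkdir -p pics; ls
cat > h.py <<'E'
import numpy as np, cv2
from station import telemetry, viewer, hand_in, ctrl
def save(p,name,crop=None,scale=1):
    im=p["img"][...,::-1]
    if crop: l,t,r,b=crop; im=im[t:b,l:r]
    cv2.imwrite(f"pics/{name}.png",cv2.resize(im,None,fx=scale,fy=scale))
def world(p):  # HxWx3 map of world points (scene/top)
    z=p["z_map"]; h,w=z.shape; u,v=np.meshgrid(np.arange(w),np.arange(h))
    c=np.stack([(u-p["cx"])/p["fx"]*z,(v-p["cy"])/p["fy"]*z,z],-1)
    return (c-np.array(p["t"]))@np.array(p["R"])
def st():
    o=telemetry.get_obs(); print({k:np.round(o[k],4).tolist() for k in("time_s","qpos","ee_pos","eef_rot","force","grip_width","grip_force")}); return o
E
python3 - <<'E'
from h import *
st(); print(ctrl.tcp_to_tips)
for n in("top","scene"):
    p=viewer.camera(n); save(p,n+"0",scale=1.4); W=world(p); np.savez(n+"0.npz",W=W,img=p["img"])
    for t in("tray","peeler","lighter","opener","knob","bar_end","lemon","garlic","timer","mill"):
        for d in viewer.recognise(t,p)[:2]:
            l,a,r,b=map(int,d["rect"]); print(n,t,round(d["score"],2),(l,a,r,b),W[min((a+b)//2,419),min((l+r)//2,559)].round(3))
E
```

```text
pics
{'time_s': 0.0, 'qpos': [-1.4026, 0.3005, 1.5216, 0.0, 1.3207, -0.0666], 'ee_pos': [0.1279, -0.5347, 0.2219], 'eef_rot': [-3.1404, -0.0001, 0.2348], 'force': [-0.6182, -0.7951, 0.1407], 'grip_width': 0.0939, 'grip_force': 0.0}
0.017
top tray 0.77 (132, 149, 259, 273) [ 0.552 -0.084  0.008]
top tray 0.58 (295, 219, 320, 291) [ 0.45  -0.342  0.011]
top peeler 0.97 (289, 219, 318, 287) [ 0.455 -0.333  0.012]
top lighter 0.88 (259, 206, 288, 285) [ 0.473 -0.264  0.018]
top lighter 0.31 (132, 214, 227, 241) [ 0.512 -0.054  0.04 ]
top opener 0.73 (127, 144, 260, 276) [ 0.554 -0.08   0.011]
top opener 0.68 (331, 216, 354, 296) [ 0.448 -0.423  0.011]
top knob 0.64 (136, 216, 225, 242) [ 0.508 -0.057  0.039]
top bar_end 0.89 (133, 214, 224, 240) [ 0.512 -0.052  0.038]
top lemon 0.75 (297, 173, 324, 200) [ 0.604 -0.348  0.049]
top lemon 0.16 (384, 200, 410, 220) [ 0.545 -0.535  0.077]
top garlic 0.69 (269, 156, 290, 180) [ 0.648 -0.278  0.037]
top garlic 0.58 (297, 173, 324, 198) [ 0.605 -0.347  0.055]
top timer 0.84 (348, 175, 377, 205) [ 0.592 -0.462  0.064]
top mill 0.59 (386, 200, 412
[... 191 characters left out ...]
0.449 -0.351  0.012]
scene lighter 0.76 (207, 241, 300, 262) [ 0.471 -0.287  0.019]
scene lighter 0.39 (213, 159, 236, 212) [ 0.516 -0.043  0.04 ]
scene opener 0.63 (229, 284, 324, 314) [ 0.446 -0.427  0.013]
scene opener 0.51 (212, 157, 237, 212) [ 0.517 -0.042  0.042]
scene knob 0.83 (212, 155, 237, 208) [ 0.524 -0.025  0.041]
scene bar_end 0.91 (215, 157, 237, 213) [ 0.519 -0.048  0.042]
scene bar_end 0.74 (201, 155, 301, 236) [ 0.571 -0.076  0.011]
scene lemon 0.77 (315, 228, 344, 255) [ 0.599 -0.369  0.047]
scene garlic 0.88 (317, 212, 339, 233) [ 0.648 -0.296  0.032]
scene timer 0.78 (344, 261, 377, 298) [ 0.581 -0.492  0.048]
scene mill 0.89 (355, 285, 382, 333) [ 0.543 -0.561  0.054]
```

View pics/top0.png

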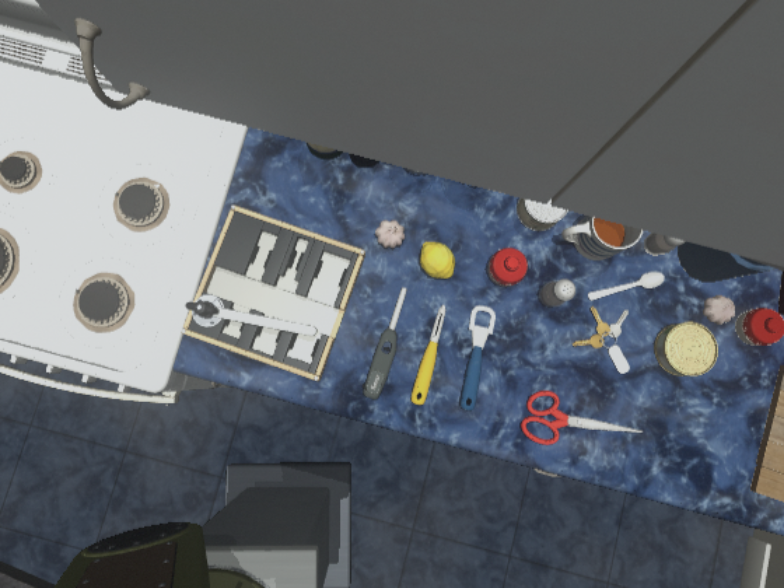

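Run:
```python
from h import *
D=np.load("top0.npz");W=D["W"]
z=W[...,2]
# tools: heights map component
for n,(l,a,r,b) in dict(peeler=(284,212,322,292),lighter=(255,202,290,290),opener=(327,212,358,300)).items():
    w=W[a:b,l:r]; m=(w[...,2]>0.006)&(w[...,2]<0.05)
    k,lab,s,c=cv2.connectedComponentsWithStats(m.astype(np.uint8)); i=1+np.argmax(s[1:,4]); P=w[lab==i]
    rc=cv2.minAreaRect((P[:,:2]*1000).astype(np.float32)); print(n,len(P),rc,P[:,2].max())
    d=np.linalg.eigh(np.cov(P[:,:2].T))[1][:,1]; d*=np.sign(d[0]); c0=P[:,:2].mean(0); s=(P[:,:2]-c0)@d; tr=(P[:,:2]-c0)@[-d[1],d[0]]
    print(" axis",np.degrees(np.arctan2(d[1],d[0])),c0,s.min(),s.max())
    for lo in np.arange(s.min(),s.max(),.02):
        q=(s>=lo)&(s<lo+.02); print("  ",round(lo,3),round(np.ptp(tr[q]),3),round((tr[q].max()+tr[q].min())/2,4),round(np.median(P[q,2]),3))
w=W[130:290,115:280]; m=(w[...,2]>0.02)&(w[...,2]<.035); P=w[m]; print("tray",cv2.minAreaRect((P[:,:2]*1000).astype(np.float32)))
m=(w[...,2]>.0365)&(w[...,2]<.048);P=w[m];print("bar",cv2.minAreaRect((P[:,:2]*1000).astype(np.float32)),np.median(P[:,2]))
m=(w[...,2]>.06);P=w[m];print("wing",cv2.minAreaRect((P[:,:2]*1000).astype(np.float32)),len(P),P.max(0))
```

```text
peeler 450 ((427.2977600097656, -334.262451171875), (24.82906150817871, 109.17601776123047), 73.94439697265625) 0.02130840240684747
 axis -16.2548676860342 [ 0.422194   -0.33256216] -0.04919723755035506 0.05995779150997149
   -0.049 0.024 -0.0005 0.014
   -0.029 0.024 -0.0 0.014
   -0.009 0.024 -0.0005 0.013
   0.011 0.022 -0.0001 0.013
   0.031 0.02 -0.0003 0.011
   0.051 0.014 -0.0004 0.008
lighter 744 ((474.18634033203125, -274.2592468261719), (31.86014175415039, 188.58460998535156), 70.26842498779297) 0.02518986156738709
 axis -17.572763777648827 [ 0.45338353 -0.26573544] -0.07206353870178403 0.11698167310183043
   -0.072 0.031 0.0017 0.02
   -0.052 0.03 -0.0004 0.021
   -0.032 0.031 -0.0004 0.02
   -0.012 0.031 -0.0007 0.02
   0.008 0.031 -0.001 0.019
   0.028 0.026 0.0004 0.019
   0.048 0.01 0.0006 0.013
   0.068 0.01 0.0003 0.013
   0.088 0.01 0.0002 0.014
   0.108 0.008 0.0007 0.014
opener 443 ((417.4892883300781, -410.56640625), (24.2552433013916, 106.15592956542969), 78.3955078125) 0.02266035231304058
 axis -11.922064378358396 [ 0.41343768 -0.40930166] -0.04882634429952324 0.05726658547764681
   -0.049 0.024 -0.0006 0.016
   -0.029 0.024 -0.0005 0.016
   -0.009 0.024 -0.0004 0.015
   0.011 0.023 -0.0008 0.013
   0.031 0.017 -0.0005 0.011
   0.051 0.012 0.0004 0.008
tray ((568.2020874023438, -140.28211975097656), (336.3511962890625, 286.0657653808594), 72.8187484741211)
bar ((545.0556640625, -145.63729858398438), (115.78397369384766, 337.95361328125), 23.044281005859375) 0.040789325697457815
wing ((472.7239990234375, -106.97123718261719), (312.3126220703125, 20.140918731689453), 66.99562072753906) 254 [0.53506204 0.03717975 1.01779305]
```

The top view shows the tray at left (px ~275,290), keeper bar across it, lighter (dark, 385,345), peeler (yellow, 430,355) and opener (blue, 478,355), all three out and heads up (+x). Now the tray and keeper, more carefully.

Run:
```python
from h import *
for n in("top","scene"):
    D=np.load(n+"0.npz");W=D["W"];im=D["img"]
    hsv=cv2.cvtColor(im,cv2.COLOR_RGB2HSV)
    reg=(W[...,0]>.38)&(W[...,0]<.75)&(W[...,1]>-.27)&(W[...,1]<.09)
    wood=reg&(hsv[...,0]>10)&(hsv[...,0]<28)&(hsv[...,1]>50)&(hsv[...,2]>110)&(W[...,2]>.02)&(W[...,2]<.05)
    k,lab,s,c=cv2.connectedComponentsWithStats(wood.astype(np.uint8)); 
    P=W[wood]; rc=cv2.minAreaRect((P[:,:2]*1000).astype(np.float32)); print(n,"wood",len(P),rc,np.median(P[:,2]), cv2.boxPoints(rc).round().tolist())
    bar=reg&(W[...,2]>.0365)&(W[...,2]<.047)
    k,lab,s,c=cv2.connectedComponentsWithStats(bar.astype(np.uint8)); i=1+np.argmax(s[1:,4]);P=W[lab==i]
    rc=cv2.minAreaRect((P[:,:2]*1000).astype(np.float32));print("bar",len(P),rc,cv2.boxPoints(rc).round().tolist())
    wing=reg&(W[...,2]>.06)&(W[...,2]<.1); P=W[wing]
    if len(P): print("wing",len(P),cv2.minAreaRect((P[:,:2]*1000).astype(np.float32)),P.max(0),np.median(P[:,:2],0))
```

```text
top wood 1208 ((558.2109375, -88.35533142089844), (234.73094177246094, 227.28488159179688), 70.40042877197266) 0.029567543319233607 [[412.0, -161.0], [626.0, -237.0], [705.0, -16.0], [491.0, 60.0]]
bar 518 ((508.4308776855469, -74.6980209350586), (169.37997436523438, 20.031234741210938), 79.48480224609375) [[483.0, -156.0], [503.0, -160.0], [534.0, 7.0], [514.0, 10.0]]
wing 155 ((525.3739013671875, 15.614398002624512), (19.663497924804688, 42.39643096923828), 3.339613437652588) [0.53506204 0.03717975 0.08285929] [0.52411684 0.01494315]
scene wood 903 ((557.0367431640625, -91.2115478515625), (236.97926330566406, 226.61618041992188), 70.5264892578125) 0.029767665838570413 [[411.0, -165.0], [624.0, -241.0], [703.0, -17.0], [490.0, 58.0]]
bar 272 ((507.0665588378906, -70.90737915039062), (179.47381591796875, 26.666105270385742), 76.33907318115234) [[473.0, -155.0], [499.0, -161.0], [541.0, 13.0], [515.0, 19.0]]
wing 96 ((526.43603515625, 14.086938858032227), (49.71165466308594, 18.94161033630371), 65.84696960449219) [0.53653187 0.03922479 0.08215207] [0.52283649 0.00726486]
```

View pics/scene0.png

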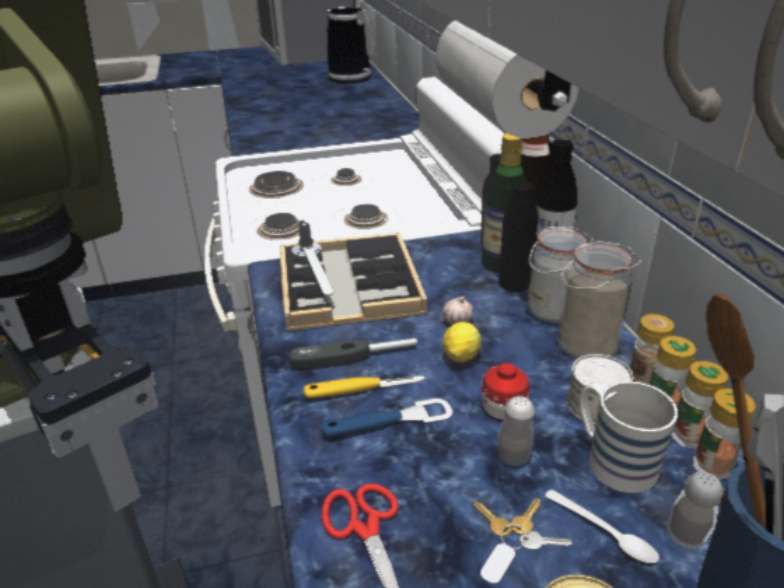

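Tray: yaw ≈ -19.6°, origin ≈ (0.542, -0.088), which puts the pivot at (0.526, 0.016), matching the measured wing. I'll go above the knob, with tool x along the bar (yaw 77.4°).

Call:
step_arm --plan '[{"rz":-0.089,"claw":0.4},{"rz":-0.089,"claw":0.4},{"rz":-0.089,"claw":0.4},{"rz":-0.089,"claw":0.4},{"rz":-0.089,"claw":0.4},{"rz":-0.089,"claw":0.4},{"rz":-0.089,"claw":0.4},{"rz":-0.089,"claw":0.4}]'

```text
$.plan[0]: bad value
```

Call:
step_arm --plan '[{"dx":0.312,"dy":0.134,"claw":0.4},{"dx":0.312,"dy":0.134,"claw":0.4},{"dx":0.312,"dy":0.134,"claw":0.4},{"dx":0.312,"dy":0.134,"claw":0.4},{"dx":0.312,"dy":0.134,"claw":0.4},{"dx":0.312,"dy":0.134,"claw":0.4},{"dx":0.312,"dy":0.134,"claw":0.4},{"dx":0.312,"dy":0.134,"claw":0.4},{"dx":0.312,"dy":0.134,"claw":0.4},{"dx":0.312,"dy":0.134,"claw":0.4}]'

```text
$.plan[0]: bad value
```

Call:
step_arm --plan '[{"dx":0.312,"dy":0.134,"claw":0.4},{"dx":0.312,"dy":0.134,"claw":0.4},{"dx":0.312,"dy":0.134,"claw":0.4},{"dx":0.312,"dy":0.134,"claw":0.4},{"dx":0.312,"dy":0.134,"claw":0.4},{"dx":0.312,"dy":0.134,"claw":0.4},{"dx":0.312,"dy":0.134,"claw":0.4},{"dx":0.312,"dy":0.134,"claw":0.4},{"dx":0.312,"dy":0.134,"claw":0.4},{"dx":0.312,"dy":0.134,"claw":0.4}]'

```text
$.plan[0]: bad value
```

```bash
cat >> h.py <<'E'
from scipy.spatial.transform import Rotation as Rot
def wrist():
    o=telemetry.get_obs(); p=viewer.camera("wrist"); z=p["z_map"]; h,w=z.shape
    u,v=np.meshgrid(np.arange(w),np.arange(h)); a=(u-p["cx"])/p["fx"]; b=(v-p["cy"])/p["fy"]; th=np.hypot(a,b)
    k=np.where(th>1e-9,np.tan(np.minimum(th,1.5))/np.maximum(th,1e-9),1)
    c=np.stack([a*k*z,b*k*z,z],-1); T=np.array(p["tool_from_camera"]); c=c@T[:3,:3].T+T[:3,3]
    W=c@Rot.from_euler("xyz",o["eef_rot"]).as_matrix().T+np.array(o["ee_pos"]); W[z<=0]=np.nan; W[th>1.3]=np.nan
    return o,p,W
def rect(P): r=cv2.minAreaRect((P[:,:2]*1000).astype(np.float32)); return [np.round(x,1) for x in r]
def go(o,x,y,yaw):  # world target -> tool-axis shift (0.1 m units) after turning, and turn (90 deg units)
    yw=o["eef_rot"][2]; d=(yaw-yw+np.pi)%(2*np.pi)-np.pi; e=np.array([x,y])-np.array(o["ee_pos"])[:2]
    print("turn rz",round(-d/(np.pi/2),3),"then dx",round((e@[np.cos(yaw),np.sin(yaw)])*10,3),"dy",round((e@[np.sin(yaw),-np.cos(yaw)])*10,3))
E
python3 - <<'E'
from h import *
st(); o,p,W=wrist(); save(p,"w1",scale=1.4)
reg=(abs(W[...,0]-.525)<.06)&(abs(W[...,1]-.015)<.06)
m=reg&(W[...,2]>.072)&(W[...,2]<.09); print("wing",m.sum(),rect(W[m]),np.median(W[m],0))
m=(W[...,2]>.037)&(W[...,2]<.047)&(abs(W[...,0]-.5)<.08)&(W[...,1]<-.02)&(W[...,1]>-.2); print("bar",m.sum(),rect(W[m]))
E
```

```text
{'time_s': 1.1, 'qpos': [-1.4026, 0.2999, 1.521, -0.0, 1.3207, -0.0666], 'ee_pos': [0.128, -0.5349, 0.2225], 'eef_rot': [3.1415, 0.0, 0.2348], 'force': [-0.4629, -0.2014, 0.3522], 'grip_width': 0.0941, 'grip_force': 0.0}
wing 0 [array([0., 0.]), array([0., 0.]), np.float64(0.0)] [nan nan nan]
bar 0 [array([0., 0.]), array([0., 0.]), np.float64(0.0)]
  return _methods._mean(a, axis=axis, dtype=dtype,
  ret = um.true_divide(
```

Call:
step_arm --plan '[{"dx":0,"dy":0,"dz":0,"rx":0,"ry":0,"rz":-0.089,"claw":0.4},{"dx":0,"dy":0,"dz":0,"rx":0,"ry":0,"rz":-0.089,"claw":0.4},{"dx":0,"dy":0,"dz":0,"rx":0,"ry":0,"rz":-0.089,"claw":0.4},{"dx":0,"dy":0,"dz":0,"rx":0,"ry":0,"rz":-0.089,"claw":0.4},{"dx":0,"dy":0,"dz":0,"rx":0,"ry":0,"rz":-0.089,"claw":0.4},{"dx":0,"dy":0,"dz":0,"rx":0,"ry":0,"rz":-0.089,"claw":0.4},{"dx":0,"dy":0,"dz":0,"rx":0,"ry":0,"rz":-0.089,"claw":0.4},{"dx":0,"dy":0,"dz":0,"rx":0,"ry":0,"rz":-0.089,"claw":0.4}]'

```text
time_s: 1.95
ee_pos: [0.1279, -0.5349, 0.2225]
eef_rot: [3.142, 0.0, 1.359]
force: [0.1, 0.1, 0.7]
grip_width: 0.0564
grip_force: 0.0
```

Call:
step_arm --plan '[{"dx":0.39,"dy":0.168,"dz":0,"rx":0,"ry":0,"rz":0,"claw":0.4},{"dx":0.39,"dy":0.168,"dz":0,"rx":0,"ry":0,"rz":0,"claw":0.4},{"dx":0.39,"dy":0.168,"dz":0,"rx":0,"ry":0,"rz":0,"claw":0.4},{"dx":0.39,"dy":0.168,"dz":0,"rx":0,"ry":0,"rz":0,"claw":0.4},{"dx":0.39,"dy":0.168,"dz":0,"rx":0,"ry":0,"rz":0,"claw":0.4},{"dx":0.39,"dy":0.168,"dz":0,"rx":0,"ry":0,"rz":0,"claw":0.4},{"dx":0.39,"dy":0.168,"dz":0,"rx":0,"ry":0,"rz":0,"claw":0.4},{"dx":0.39,"dy":0.168,"dz":0,"rx":0,"ry":0,"rz":0,"claw":0.4}]'

```text
time_s: 2.75
ee_pos: [0.3272, -0.2578, 0.2227]
eef_rot: [3.141, 0.0, 1.353]
force: [-0.1, -0.0, 0.9]
grip_width: 0.0565
grip_force: 0.0
```

Call:
step_arm --plan '[{"dx":0.39,"dy":0.168,"dz":0,"rx":0,"ry":0,"rz":0,"claw":0.4},{"dx":0.39,"dy":0.168,"dz":0,"rx":0,"ry":0,"rz":0,"claw":0.4},{"dx":0.39,"dy":0.168,"dz":0,"rx":0,"ry":0,"rz":0,"claw":0.4},{"dx":0.39,"dy":0.168,"dz":0,"rx":0,"ry":0,"rz":0,"claw":0.4},{"dx":0.39,"dy":0.168,"dz":0,"rx":0,"ry":0,"rz":0,"claw":0.4},{"dx":0.39,"dy":0.168,"dz":0,"rx":0,"ry":0,"rz":0,"claw":0.4},{"dx":0.39,"dy":0.168,"dz":0,"rx":0,"ry":0,"rz":0,"claw":0.4},{"dx":0.36,"dy":0.168,"dz":0,"rx":0,"ry":0,"rz":0,"claw":0.4},{"dx":0,"dy":0,"dz":0,"rx":0,"ry":0,"rz":0,"claw":0.4}]'

```text
time_s: 3.65
ee_pos: [0.526, 0.0165, 0.222]
eef_rot: [-3.141, -0.0, 1.357]
force: [0.1, -0.5, 0.3]
grip_width: 0.0565
grip_force: 0.0
```

Run:
```python
from h import *
st(); o,p,W=wrist(); save(p,"w1",scale=1.4); np.savez("w1.npz",W=W,img=p["img"])
reg=(abs(W[...,0]-.525)<.06)&(abs(W[...,1]-.015)<.06)
m=reg&(W[...,2]>.072)&(W[...,2]<.09); print("wing",m.sum(),rect(W[m]),np.median(W[m],0))
m=(W[...,2]>.037)&(W[...,2]<.047)&(abs(W[...,0]-.5)<.08)&(W[...,1]<-.02)&(W[...,1]>-.2); print("bar",m.sum(),rect(W[m]))
for t in("knob","bar_end","tray"):print(t,[(round(d["score"],2),np.round(d["rect"])) for d in viewer.recognise(t,p)[:2]])
```

```text
{'time_s': 3.65, 'qpos': [-0.0385, 0.2474, 1.5888, 0.0005, 1.3056, 0.1756], 'ee_pos': [0.526, 0.0165, 0.222], 'eef_rot': [-3.1413, -0.0004, 1.3566], 'force': [0.1489, -0.5066, 0.3396], 'grip_width': 0.0565, 'grip_force': 0.0}
wing 649 [array([526.9,  19.7]), array([44.4, 19.6]), np.float64(77.4)] [0.52692312 0.0203631  0.08062537]
bar 1353 [array([505.3, -87.6]), array([139.2,  16.1]), np.float64(78.6)]
knob [(0.81, array([269., 178., 296., 335.]))]
bar_end [(0.62, array([268., 179., 292., 334.]))]
tray []
```

View pics/w1.png

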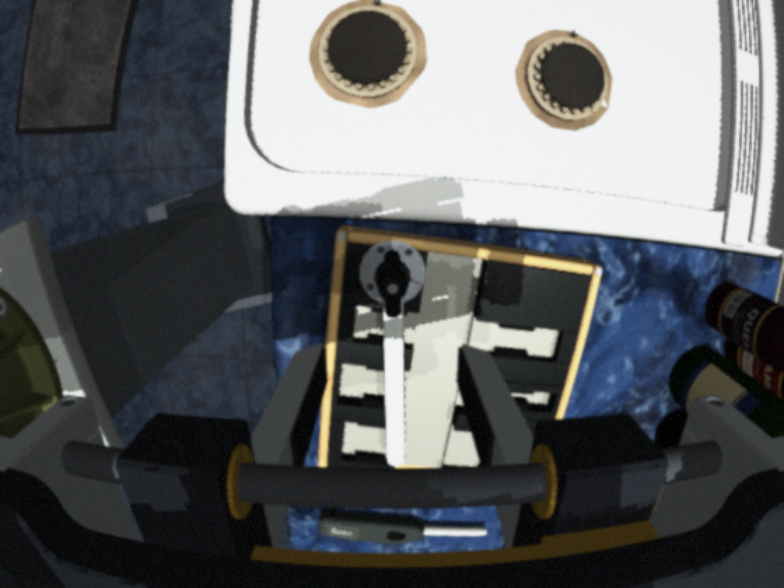

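The wrist picture shows the knob at (392,280) with the bar running straight along tool x, fingers well aligned. Descend and grip.

Call:
step_arm --plan '[{"dx":0.015,"dy":0.005,"dz":0.35,"rx":0,"ry":0,"rz":0,"claw":0.4},{"dx":0,"dy":0,"dz":0.35,"rx":0,"ry":0,"rz":0,"claw":0.4},{"dx":0,"dy":0,"dz":0.35,"rx":0,"ry":0,"rz":0,"claw":0.4},{"dx":0,"dy":0,"dz":0.25,"rx":0,"ry":0,"rz":0,"claw":0.4},{"dx":0,"dy":0,"dz":0.215,"rx":0,"ry":0,"rz":0,"claw":0.4},{"dx":0,"dy":0,"dz":0,"rx":0,"ry":0,"rz":0,"claw":0.4}]'

```text
time_s: 4.45
ee_pos: [0.5236, 0.0138, 0.0689]
eef_rot: [-3.138, 0.001, 1.352]
force: [-0.3, 0.1, 0.6]
grip_width: 0.0566
grip_force: 0.0
```

Call:
step_arm --plan '[{"dx":0,"dy":0,"dz":0,"rx":0,"ry":0,"rz":0,"claw":1},{"dx":0,"dy":0,"dz":0,"rx":0,"ry":0,"rz":0,"claw":1},{"dx":0,"dy":0,"dz":0,"rx":0,"ry":0,"rz":0,"claw":1},{"dx":0,"dy":0,"dz":0,"rx":0,"ry":0,"rz":0,"claw":1},{"dx":0,"dy":0,"dz":0,"rx":0,"ry":0,"rz":0,"claw":1},{"dx":0,"dy":0,"dz":0,"rx":0,"ry":0,"rz":0,"claw":1},{"dx":0,"dy":0,"dz":0,"rx":0,"ry":0,"rz":0,"claw":1},{"dx":0,"dy":0,"dz":0,"rx":0,"ry":0,"rz":0,"claw":1}]' --grip_force 35

```text
time_s: 5.25
ee_pos: [0.5256, 0.0147, 0.0712]
eef_rot: [3.141, -0.0, 1.353]
force: [2.3, -0.3, 1.4]
grip_width: 0.0117
grip_force: 35.0
```

Call:
step_arm --plan '[{"dx":0,"dy":0,"dz":-0.06,"rx":0,"ry":0,"rz":0,"claw":1},{"dx":0,"dy":0,"dz":-0.055,"rx":0,"ry":0,"rz":0,"claw":1},{"dx":0,"dy":0,"dz":0,"rx":0,"ry":0,"rz":0,"claw":1},{"dx":0,"dy":0,"dz":0,"rx":0,"ry":0,"rz":0,"claw":1}]'

```text
time_s: 5.65
ee_pos: [0.5255, 0.0148, 0.0822]
eef_rot: [3.141, -0.0, 1.353]
force: [6.0, -0.6, -6.2]
grip_width: 0.0115
grip_force: 35.0
```

```bash
python3 -c "
from h import *
st()"
```

```text
{'time_s': 5.65, 'qpos': [-0.0416, 0.4087, 1.7285, -0.0, 1.0037, 0.176], 'ee_pos': [0.5255, 0.0148, 0.0822], 'eef_rot': [3.1409, -0.0001, 1.3532], 'force': [5.9613, -0.5941, -6.2381], 'grip_width': 0.0115, 'grip_force': 34.9648}
```

Call:
step_arm --plan '[{"dx":0,"dy":0.007,"dz":0,"rx":0,"ry":0,"rz":-0.04,"claw":1},{"dx":0,"dy":0,"dz":0,"rx":0,"ry":0,"rz":-0.07,"claw":1},{"dx":0,"dy":0,"dz":0,"rx":0,"ry":0,"rz":-0.07,"claw":1},{"dx":0,"dy":0,"dz":0,"rx":0,"ry":0,"rz":-0.07,"claw":1},{"dx":0,"dy":0,"dz":0,"rx":0,"ry":0,"rz":-0.07,"claw":1},{"dx":0,"dy":0,"dz":0,"rx":0,"ry":0,"rz":-0.07,"claw":1},{"dx":0,"dy":0,"dz":0,"rx":0,"ry":0,"rz":-0.07,"claw":1}]'

```text
time_s: 6.35
ee_pos: [0.5271, 0.0149, 0.0825]
eef_rot: [3.139, 0.001, 2.08]
force: [12.1, 2.6, -6.5]
grip_width: 0.0116
grip_force: 35.0
```

Call:
step_arm --plan '[{"dx":0,"dy":0,"dz":0,"rx":0,"ry":0,"rz":-0.07,"claw":1},{"dx":0,"dy":0,"dz":0,"rx":0,"ry":0,"rz":-0.07,"claw":1},{"dx":0,"dy":0,"dz":0,"rx":0,"ry":0,"rz":-0.07,"claw":1},{"dx":0,"dy":0,"dz":0,"rx":0,"ry":0,"rz":-0.07,"claw":1},{"dx":0,"dy":0,"dz":0,"rx":0,"ry":0,"rz":-0.07,"claw":1},{"dx":0,"dy":0,"dz":0,"rx":0,"ry":0,"rz":-0.07,"claw":1},{"dx":0,"dy":0,"dz":0,"rx":0,"ry":0,"rz":-0.065,"claw":1},{"dx":0,"dy":0,"dz":0,"rx":0,"ry":0,"rz":0,"claw":1},{"dx":0,"dy":0,"dz":0,"rx":0,"ry":0,"rz":0,"claw":1}]'

```text
time_s: 7.25
ee_pos: [0.5279, 0.016, 0.0829]
eef_rot: [3.138, 0.004, 2.838]
force: [14.5, 10.8, -6.7]
grip_width: 0.0119
grip_force: 35.0
```

Run:
```python
from h import *
o=st(); print(np.round(o["moment"],2))
o,p,W=wrist(); save(p,"w2",scale=1.4)
```

```text
{'time_s': 7.25, 'qpos': [-0.0403, 0.41, 1.7246, 0.0031, 1.0017, -1.3089], 'ee_pos': [0.5279, 0.016, 0.0829], 'eef_rot': [3.1376, 0.0045, 2.8377], 'force': [14.4834, 10.8282, -6.7211], 'grip_width': 0.0119, 'grip_force': 34.9753}
[ 2.58 -3.46 -0.02]
```

View pics/w2.png

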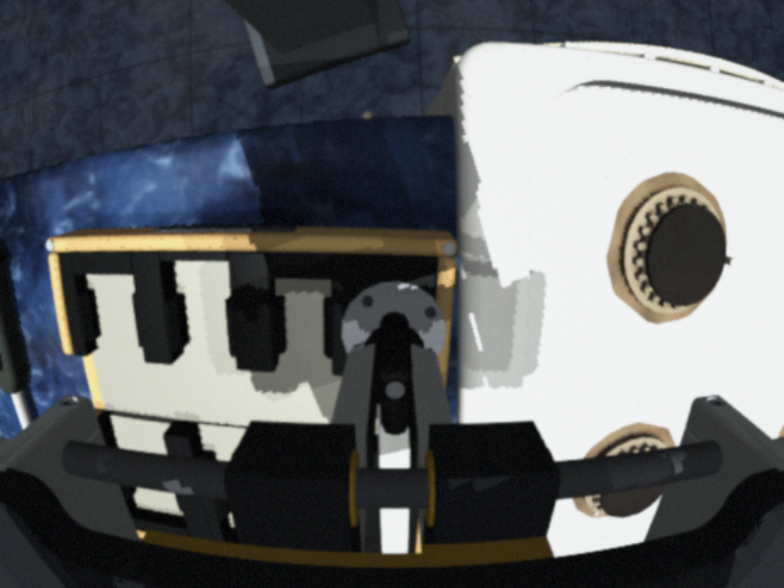

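The bar now lies along the tray edge (wing at (395,390)), turned 1.484 rad. Ease the side load and lower.

Call:
step_arm --plan '[{"dx":-0.011,"dy":0.014,"dz":0,"rx":0,"ry":0,"rz":0,"claw":1},{"dx":0,"dy":0,"dz":0.06,"rx":0,"ry":0,"rz":0,"claw":1},{"dx":0,"dy":0,"dz":0.055,"rx":0,"ry":0,"rz":0,"claw":1},{"dx":0,"dy":0,"dz":0,"rx":0,"ry":0,"rz":0,"claw":1},{"dx":0,"dy":0,"dz":0,"rx":0,"ry":0,"rz":0,"claw":1}]'

```text
time_s: 7.8
ee_pos: [0.5286, 0.0164, 0.0713]
eef_rot: [3.139, 0.003, 2.837]
force: [9.1, 5.7, -4.3]
grip_width: 0.0117
grip_force: 35.0
```

Call:
step_arm --plan '[{"dx":0,"dy":0,"dz":0,"rx":0,"ry":0,"rz":0,"claw":0.5},{"dx":0,"dy":0,"dz":0,"rx":0,"ry":0,"rz":0,"claw":0.5},{"dx":0,"dy":0,"dz":0,"rx":0,"ry":0,"rz":0,"claw":0.5},{"dx":0,"dy":0,"dz":0,"rx":0,"ry":0,"rz":0,"claw":0.5}]'

```text
time_s: 8.2
ee_pos: [0.5272, 0.0156, 0.0708]
eef_rot: [-3.141, -0.001, 2.837]
force: [-0.3, -0.2, -0.4]
grip_width: 0.0406
grip_force: 0.0
```

Call:
step_arm --plan '[{"dx":0,"dy":0,"dz":-0.3,"rx":0,"ry":0,"rz":0,"claw":0.5},{"dx":0,"dy":0,"dz":-0.4,"rx":0,"ry":0,"rz":0,"claw":0.5},{"dx":0,"dy":0,"dz":-0.4,"rx":0,"ry":0,"rz":0,"claw":0.5},{"dx":0,"dy":0,"dz":-0.4,"rx":0,"ry":0,"rz":0,"claw":0.5},{"dx":0,"dy":-0.4,"dz":0,"rx":0,"ry":0,"rz":0,"claw":0.4},{"dx":0,"dy":-0.4,"dz":0,"rx":0,"ry":0,"rz":0,"claw":0.4},{"dx":-0.1,"dy":-0.4,"dz":0,"rx":0,"ry":0,"rz":0,"claw":0.4},{"dx":-0.12,"dy":-0.4,"dz":0,"rx":0,"ry":0,"rz":0,"claw":0.4}]'

```text
time_s: 9.0
ee_pos: [0.4999, -0.145, 0.2212]
eef_rot: [-3.142, 0.0, 2.838]
force: [-0.8, 0.6, 0.8]
grip_width: 0.0564
grip_force: 0.0
```

Call:
step_arm --plan '[{"dx":0,"dy":-0.4,"dz":0,"rx":0,"ry":0,"rz":0,"claw":0.4},{"dx":0,"dy":-0.4,"dz":0,"rx":0,"ry":0,"rz":0,"claw":0.4},{"dx":0,"dy":-0.4,"dz":0,"rx":0,"ry":0,"rz":0,"claw":0.4},{"dx":0,"dy":-0.1,"dz":0,"rx":0,"ry":0,"rz":0,"claw":0.4},{"dx":0,"dy":0,"dz":0,"rx":0,"ry":0,"rz":0,"claw":0.4},{"dx":0,"dy":0,"dz":0,"rx":0,"ry":0,"rz":0,"claw":0.4}]'

```text
time_s: 9.6
ee_pos: [0.4619, -0.2668, 0.2209]
eef_rot: [3.141, -0.0, 2.838]
force: [0.3, 1.5, -0.2]
grip_width: 0.0566
grip_force: 0.0
```

```bash
cat >> h.py <<'E'
def axis(W,m,dirx=1):
    """main component of mask: axis from (dirx) head direction; prints profile ends"""
    k,lab,s,c=cv2.connectedComponentsWithStats(m.astype(np.uint8)); i=1+np.argmax(s[1:,4]); P=W[lab==i]
    (cx,cy),_,_=cv2.minAreaRect((P[:,:2]*1000).astype(np.float32)); vx,vy,x0,y0=cv2.fitLine((P[:,:2]).astype(np.float32),cv2.DIST_HUBER,0,.01,.01).ravel()
    d=np.array([vx,vy])*np.sign(vx); n=np.array([-d[1],d[0]]); c0=np.array([x0,y0]); s=(P[:,:2]-c0)@d; t=(P[:,:2]-c0)@n
    return dict(n=len(P),d=d,ang=np.degrees(np.arctan2(d[1],d[0])),c0=c0,s=s,t=t,P=P,nv=n)
def prof(A,step=.015):
    s,t=A["s"],A["t"]
    print("n",A["n"],"ang",A["ang"].round(2),"ends",s.min().round(4),s.max().round(4),"tailpt",(A["c0"]+s.min()*A["d"]).round(4),"headpt",(A["c0"]+s.max()*A["d"]).round(4))
    for lo in np.arange(s.min(),s.max(),step):
        q=(s>=lo)&(s<lo+step)
        if q.sum()>3: a,b=np.percentile(t[q],[1,99]); print("  s",round(lo-s.min(),3),"w",round(b-a,4),"mid",(A["c0"]+A["nv"]*(a+b)/2+A["d"]*(lo+step/2)).round(4),"z",np.median(A["P"][q,2]).round(4))
E
python3 - <<'E'
from h import *
st(); o,p,W=wrist(); save(p,"w3",scale=1.4); np.savez("w3.npz",W=W,img=p["img"])
print([(round(d["score"],2),np.round(d["rect"])) for d in viewer.recognise("lighter",p)[:2]])
m=(W[...,2]>.006)&(W[...,2]<.03)&(W[...,0]>.36)&(W[...,0]<.6)&(W[...,1]>-.31)&(W[...,1]<-.2)
prof(axis(W,m))
p=viewer.camera("top"); save(p,"top1",crop=(100,120,380,330),scale=2.8); np.savez("top1.npz",W=world(p),img=p["img"])
E
```

```text
{'time_s': 9.6, 'qpos': [-0.5926, 0.2644, 1.5702, 0.0003, 1.3073, -1.8598], 'ee_pos': [0.4619, -0.2668, 0.2209], 'eef_rot': [3.1413, -0.0002, 2.8379], 'force': [0.3413, 1.5396, -0.1732], 'grip_width': 0.0566, 'grip_force': 0.0}
[(0.6, array([261., 123., 294., 278.])), (0.58, array([477., 168., 530., 306.]))]
n 2919 ang -17.56 ends -0.0689 0.1206 tailpt [ 0.3854 -0.2425] headpt [ 0.5661 -0.2997]
  s 0.0 w 0.029 mid [ 0.3931 -0.2433] z 0.022
  s 0.015 w 0.0304 mid [ 0.4072 -0.2483] z 0.0229
  s 0.03 w 0.0303 mid [ 0.4212 -0.2539] z 0.0228
  s 0.045 w 0.0318 mid [ 0.4353 -0.259 ] z 0.0219
  s 0.06 w 0.0319 mid [ 0.4496 -0.2635] z 0.022
  s 0.075 w 0.0311 mid [ 0.4638 -0.2685] z 0.0218
  s 0.09 w 0.0278 mid [ 0.4783 -0.2724] z 0.0217
  s 0.105 w 0.0234 mid [ 0.4929 -0.2759] z 0.0216
  s 0.12 w 0.0097 mid [ 0.5072 -0.2803] z 0.0159
  s 0.135 w 0.0098 mid [ 0.5215 -0.2848] z 0.0159
  s 0.15 w 0.0099 mid [ 0.5358 -0.2893] z 0.0156
  s 0.165 w 0.01 mid [ 0.5501 -0.2938] z 0.0154
  s 0.18 w 0.0089 mid [ 0.5643 -0.2989] z 0.0151
```

View pics/w3.png

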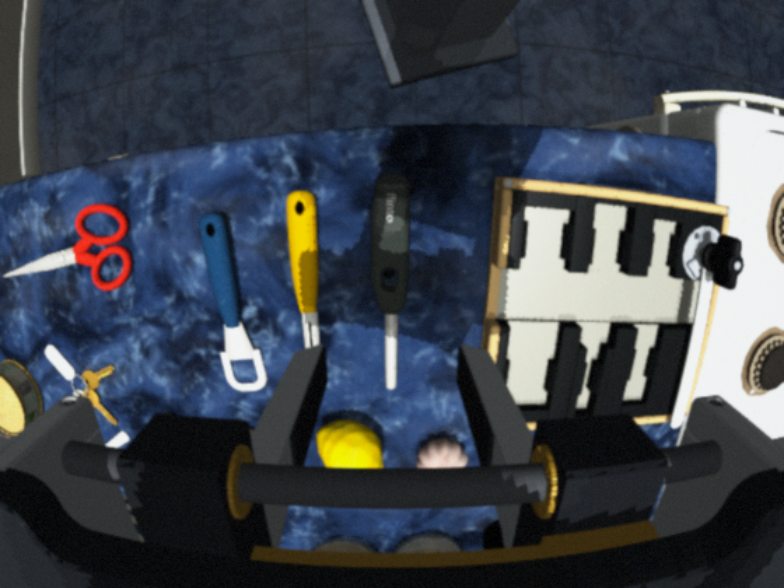

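View pics/top1.png

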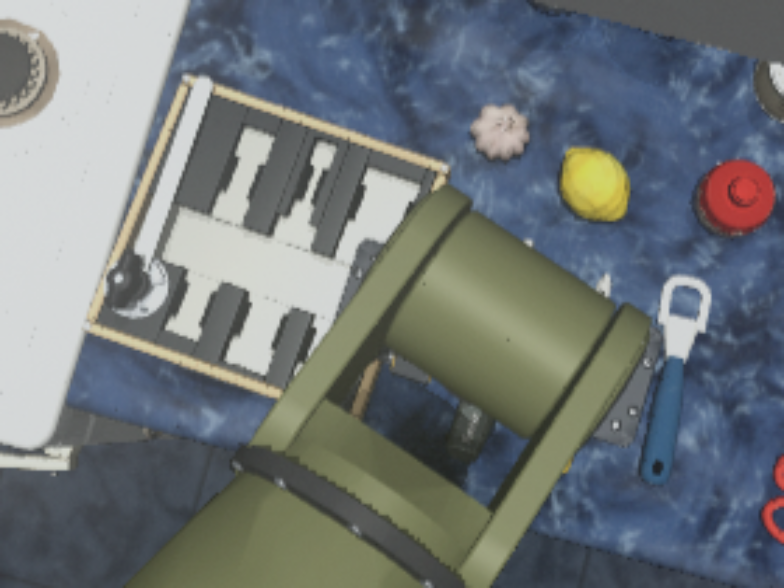

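Wrist view: opener (220,290), peeler (300,260), lighter under the jaws (390,270), tray at right with open bar along its far edge and knob at (715,255). The lighter is well under the grip point. Grip it, and fit the tray from this view.

Run:
```python
from h import *
from scipy.optimize import least_squares
for n in ("w3","top1","top0"):
    D=np.load(n+".npz");W=D["W"];hsv=cv2.cvtColor(D["img"],cv2.COLOR_RGB2HSV)
    reg=(W[...,0]>.38)&(W[...,0]<.72)&(W[...,1]>-.27)&(W[...,1]<.09)
    if n=="top1": reg&=(W[...,0]+W[...,1]*.3>.5)
    wood=reg&(hsv[...,0]>10)&(hsv[...,0]<28)&(hsv[...,1]>50)&(hsv[...,2]>90)&(W[...,2]>.022)&(W[...,2]<.05)
    P=W[wood][:,:2]
    def f(q):
        c,s=np.cos(q[2]),np.sin(q[2]); L=(P-q[:2])@np.array([[c,-s],[s,c]])
        # rim ~5mm wide inside the outer edges: distance to centre line of the rim
        d=np.stack([abs(L[:,0]+95.5e-3),abs(L[:,0]-125.5e-3),abs(L[:,1]+111.5e-3),abs(L[:,1]-118.5e-3)]).min(0)
        return d
    r=least_squares(f,[.544,-.087,-.342],loss="soft_l1",f_scale=.002); q=r.x
    c,s=np.cos(q[2]),np.sin(q[2]);R=np.array([[c,-s],[s,c]])
    print(n,len(P),q[:2].round(4),np.degrees(q[2]).round(2),"rms",np.sqrt(np.mean(r.fun**2)).round(4),"pivot",(q[:2]+R@[-.05,.092]).round(4))
    if n=="w3": 
        # light floor profile in tray frame at head side (x 60..100) and handle side (x -70..-40)
        L=(W[...,:2]-q[:2])@R; g=(hsv[...,1]<60)&(hsv[...,2]>150)
        for lo,hi in((-.07,-.04),(.04,.06),(.07,.1)):
            m=g&(L[...,0]>lo)&(L[...,0]<hi)&(abs(L[...,1])<.115)&(W[...,2]<.036); h,e=np.histogram(L[m][:,1],np.arange(-.11,.082,.004)); print(lo,[(int(round(x*1000)),int(k)) for x,k in zip(e,h) if k>2], np.median(W[m][:,2]))
```

```text
w3 2298 [ 0.5446 -0.0849] -19.29 rms 0.0037 pivot [0.5278 0.0185]
-0.07 [(-90, 23), (-86, 78), (-82, 77), (-78, 84), (-74, 83), (-70, 76), (-66, 78), (-62, 77), (-58, 53), (-54, 7), (-30, 4), (-26, 9), (-22, 54), (-18, 67), (-14, 71), (-10, 63), (-6, 66), (-2, 61), (2, 19), (6, 5), (34, 3), (38, 45), (42, 66), (46, 53), (50, 59), (54, 19), (66, 40), (70, 49), (74, 48)] 0.0181792639632114
0.04 [(-94, 30), (-90, 46), (-86, 46), (-82, 44), (-78, 40), (-74, 47), (-70, 45), (-66, 44), (-62, 41), (-58, 44), (-54, 37), (-50, 16), (-22, 6), (-18, 13), (-14, 25), (-10, 35), (-6, 33), (-2, 12), (38, 24), (42, 34), (46, 35), (50, 27), (54, 10)] 0.018243038350856403
0.07 [(-90, 28), (-86, 45), (-82, 59), (-78, 59), (-74, 61), (-70, 58), (-66, 61), (-62, 54), (-58, 58), (-54, 28), (-50, 5), (-22, 3), (-10, 30), (-6, 14), (34, 3), (38, 42), (42, 46), (46, 39), (50, 47), (54, 32), (58, 8)] 0.01841572200223411
top1 588 [ 0.539  -0.0877] -19.32 rms 0.0027 pivot [0.5222 0.0157]
top0 1217 [ 0.5421 -0.0867] -19.45 rms 0.0035 pivot [0.5256 0.0167]
```

Call:
step_arm --plan '[{"dx":0,"dy":-0.01,"dz":0.4,"rx":0,"ry":0,"rz":0,"claw":0.4},{"dx":0,"dy":0,"dz":0.4,"rx":0,"ry":0,"rz":0,"claw":0.4},{"dx":0,"dy":0,"dz":0.4,"rx":0,"ry":0,"rz":0,"claw":0.4},{"dx":0,"dy":0,"dz":0.4,"rx":0,"ry":0,"rz":0,"claw":0.4},{"dx":0,"dy":0,"dz":0.25,"rx":0,"ry":0,"rz":0,"claw":0.4},{"dx":0,"dy":0,"dz":0.16,"rx":0,"ry":0,"rz":0,"claw":0.4},{"dx":0,"dy":0,"dz":0,"rx":0,"ry":0,"rz":0,"claw":0.4},{"dx":0,"dy":0,"dz":0,"rx":0,"ry":0,"rz":0,"claw":0.4}]'

```text
time_s: 10.55
ee_pos: [0.4617, -0.2678, 0.0198]
eef_rot: [3.141, -0.0, 2.839]
force: [1.1, -0.2, -0.7]
grip_width: 0.0567
grip_force: 0.0
```

Call:
step_arm --plan '[{"dx":0,"dy":0,"dz":0,"rx":0,"ry":0,"rz":0,"claw":1},{"dx":0,"dy":0,"dz":0,"rx":0,"ry":0,"rz":0,"claw":1},{"dx":0,"dy":0,"dz":0,"rx":0,"ry":0,"rz":0,"claw":1},{"dx":0,"dy":0,"dz":0,"rx":0,"ry":0,"rz":0,"claw":1},{"dx":0,"dy":0,"dz":0,"rx":0,"ry":0,"rz":0,"claw":1},{"dx":0,"dy":0,"dz":0,"rx":0,"ry":0,"rz":0,"claw":1}]' --grip_force 40

```text
time_s: 11.15
ee_pos: [0.4614, -0.2687, 0.0202]
eef_rot: [-3.142, 0.0, 2.838]
force: [-0.6, 0.8, 3.5]
grip_width: 0.0315
grip_force: 39.9
```

Call:
step_arm --plan '[{"dx":0,"dy":0,"dz":-0.2,"rx":0,"ry":0,"rz":0,"claw":1},{"dx":0,"dy":0,"dz":-0.3,"rx":0,"ry":0,"rz":0,"claw":1},{"dx":0,"dy":0,"dz":-0.3,"rx":0,"ry":0,"rz":0.021,"claw":1},{"dx":-0.031,"dy":0.313,"dz":0,"rx":0,"ry":0,"rz":0,"claw":1},{"dx":-0.031,"dy":0.313,"dz":0,"rx":0,"ry":0,"rz":0,"claw":1},{"dx":-0.031,"dy":0.313,"dz":0,"rx":0,"ry":0,"rz":0,"claw":1},{"dx":-0.031,"dy":0.313,"dz":0,"rx":0,"ry":0,"rz":0,"claw":1},{"dx":-0.031,"dy":0.313,"dz":0,"rx":0,"ry":0,"rz":0,"claw":1},{"dx":-0.031,"dy":0.313,"dz":0,"rx":0,"ry":0,"rz":0,"claw":1},{"dx":0,"dy":0,"dz":0,"rx":0,"ry":0,"rz":0,"claw":1}]'

```text
time_s: 12.15
ee_pos: [0.5418, -0.0947, 0.0997]
eef_rot: [3.141, -0.0, 2.808]
force: [-0.3, -0.6, -0.0]
grip_width: 0.0309
grip_force: 39.9
```

Run:
```python
from h import *
o=st(); o,p,W=wrist(); save(p,"w4",scale=1.4); np.savez("w4.npz",W=W,img=p["img"])
go(o,.5410,-.0975,2.804)
m=(W[...,2]>.09)&(W[...,2]<.128)&(W[...,0]<o["ee_pos"][0]-.02)&(abs(W[...,1]+.08)<.05)&(W[...,0]>.42)
if m.sum(): A=axis(W,m); prof(A)
p=viewer.camera("top"); W=world(p); save(p,"top2",crop=(100,120,380,330),scale=2.8)
```

```text
{'time_s': 12.15, 'qpos': [-0.2399, 0.4319, 1.6461, 0.0004, 1.0638, -1.477], 'ee_pos': [0.5418, -0.0947, 0.0997], 'eef_rot': [3.1412, -0.0002, 2.8077], 'force': [-0.3062, -0.5832, -0.0437], 'grip_width': 0.0309, 'grip_force': 39.9167}
turn rz 0.002 then dx -0.001 dy -0.029
n 6469 ang -27.46 ends -0.0299 0.0356 tailpt [ 0.468  -0.0633] headpt [ 0.5262 -0.0936]
  s 0.0 w 0.0297 mid [ 0.4751 -0.066 ] z 0.1014
  s 0.015 w 0.0296 mid [ 0.4883 -0.0732] z 0.1023
  s 0.03 w 0.031 mid [ 0.5022 -0.0789] z 0.1023
  s 0.045 w 0.0305 mid [ 0.5161 -0.0847] z 0.1015
  s 0.06 w 0.0108 mid [ 0.5254 -0.0993] z 0.1012
```

View pics/w4.png

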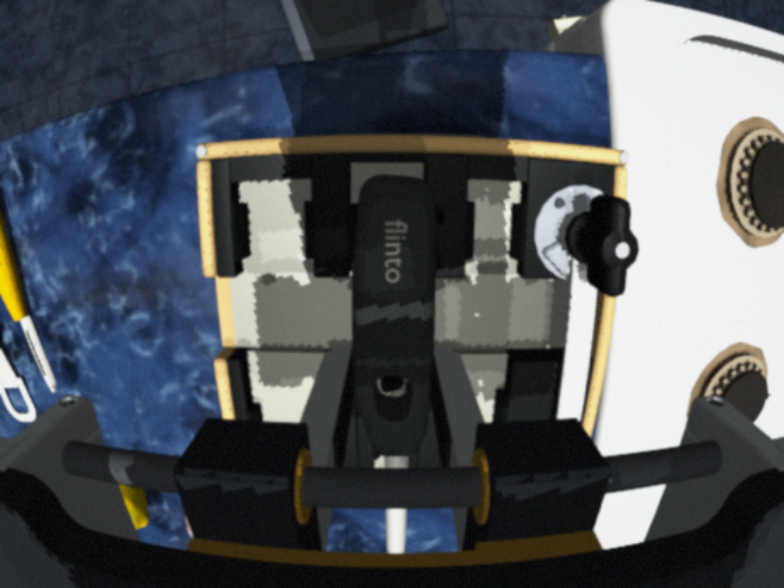

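The lighter's handle covers the middle cutout (390,250 over floor at 385,175), tube visible at (396,530). Check the tube's direction to see whether it turned in the grip.

Run:
```python
from h import *
def tf(W,pos,yaw):
    L=W[...,:2]-np.array(pos); return np.stack([-(L@[np.cos(yaw),np.sin(yaw)]),-(L@[np.sin(yaw),-np.cos(yaw)])*-1,W[...,2]],-1) # fwd(+head), left
for n,pos,yaw,z0 in(("w3",(.4617,-.2683),2.838,0.),("w4",(.5418,-.0947),2.8077,.0797)):
    D=np.load(n+".npz");W=D["W"];L=tf(W,pos,yaw); 
    m=(L[...,2]>z0+.006)&(L[...,2]<z0+.03)&(abs(L[...,1])<.03)&(L[...,0]>-.1)&(L[...,0]<.12)
    if n=="w4": hsv=cv2.cvtColor(D["img"],cv2.COLOR_RGB2HSV); 
    for lo in np.r_[-.08:-.02:.01,.045:.115:.01]:
        q=m&(L[...,0]>=lo)&(L[...,0]<lo+.01)
        if q.sum()>3: t=L[q]; a,b=np.percentile(t[:,1],[2,98]); print(n,round(lo,3),q.sum(),"left mid",round((a+b)/2*1000,1),"w",round((b-a)*1000,1),"z",np.median(t[:,2]-z0).round(4))
```

```text
w3 -0.08 204 left mid 2.7 w 25.5 z 0.0218
w3 -0.07 249 left mid 3.9 w 30.1 z 0.0228
w3 -0.06 245 left mid 2.1 w 29.0 z 0.0229
w3 -0.05 252 left mid 1.6 w 30.2 z 0.0229
w3 -0.04 247 left mid 1.6 w 30.4 z 0.0223
w3 -0.03 247 left mid 1.0 w 31.8 z 0.0219
w3 0.045 71 left mid 2.1 w 9.7 z 0.0159
w3 0.055 69 left mid 2.1 w 9.8 z 0.0157
w3 0.065 68 left mid 2.1 w 9.8 z 0.0159
w3 0.075 65 left mid 2.1 w 9.9 z 0.0155
w3 0.085 59 left mid 1.5 w 8.8 z 0.0154
w3 0.095 55 left mid 1.5 w 8.8 z 0.0152
w3 0.105 18 left mid 2.1 w 7.6 z 0.015
w4 -0.08 981 left mid 3.2 w 24.5 z 0.0214
w4 -0.07 1202 left mid 4.3 w 30.0 z 0.0225
w4 -0.06 1165 left mid 2.3 w 28.8 z 0.0226
w4 -0.05 1135 left mid 1.8 w 29.3 z 0.0227
w4 -0.04 1097 left mid 1.8 w 29.9 z 0.0221
w4 -0.03 1067 left mid 1.7 w 30.3 z 0.0218
w4 0.045 18 left mid 3.2 w 10.9 z 0.0139
w4 0.065 60 left mid 2.9 w 9.4 z 0.0159
w4 0.075 143 left mid 3.4 w 9.0 z 0.0157
w4 0.085 131 left mid 3.4 w 9.2 z 0.0156
w4 0.095 101 left mid 3.5 w 9.4 z 0.0155
w4 0.105 4 left mid 3.7 w 7.7 z 0.0138
```

```bash
cat >> h.py <<'E'
from scipy.optimize import least_squares
def trayfit(W,img,q0=(.5448,-.086,-.338)):
    hsv=cv2.cvtColor(img,cv2.COLOR_RGB2HSV); reg=(W[...,0]>.38)&(W[...,0]<.72)&(W[...,1]>-.27)&(W[...,1]<.09)
    wood=reg&(hsv[...,0]>10)&(hsv[...,0]<28)&(hsv[...,1]>50)&(hsv[...,2]>90)&(W[...,2]>.026)&(W[...,2]<.036); P=W[wood][:,:2]
    def f(q):
        c,s=np.cos(q[2]),np.sin(q[2]); L=(P-q[:2])@np.array([[c,-s],[s,c]])
        return np.stack([abs(L[:,0]+95.5e-3),abs(L[:,0]-125.5e-3),abs(L[:,1]+111.5e-3),abs(L[:,1]-118.5e-3)]).min(0)
    r=least_squares(f,q0,loss="soft_l1",f_scale=.0015); q=r.x; c,s=np.cos(q[2]),np.sin(q[2])
    L=(P-q[:2])@np.array([[c,-s],[s,c]])
    print("tray",len(P),q[:2].round(4),np.degrees(q[2]).round(2),"rms",np.sqrt(np.mean(r.fun**2)).round(4),"rim widths",[np.percentile(v,[3,97]).round(4).tolist() for v in(L[L[:,0]<-.085,0],L[L[:,0]>.115,0],L[L[:,1]<-.1,1],L[L[:,1]>.107,1]) if len(v)>20]); return q
E
python3 - <<'E'
from h import *
for n in("w3","w4"):
    D=np.load(n+".npz");W=D["W"];q=trayfit(W,D["img"])
    c,s=np.cos(q[2]),np.sin(q[2]);L=(W[...,:2]-q[:2])@np.array([[c,-s],[s,c]])
    if n=="w4":
        for x in((-.075,-.035),(.03,.1)):  # foam-top bands: y-intervals occupied by foam top
            m=(L[...,0]>x[0])&(L[...,0]<x[1])&(W[...,2]>.0285)&(W[...,2]<.034)&(abs(L[...,1])<.105); h,e=np.histogram(L[m][:,1],np.arange(-.106,.107,.002)); print(x,[int(round(v*1000)) for v,k in zip(e,h) if k>12])
        m=(W[...,2]>.09)&(W[...,2]<.1)&(L[...,0]>.05)&(abs(L[...,1])<.03); print("tube in tray frame", [(lo,np.median(L[m&(L[...,0]>lo)&(L[...,0]<lo+.015)][:,1]).round(4)) for lo in(.06,.075,.09)])
E
```

```text
tray 2259 [ 0.5446 -0.0849] -19.36 rms 0.0034 rim widths [[-0.0993, -0.0899], [0.1168, 0.1255], [-0.1136, -0.1034], [0.1102, 0.1191]]
tray 5066 [ 0.5449 -0.0848] -19.84 rms 0.0031 rim widths [[-0.0994, -0.0886], [-0.113, -0.1024], [0.1095, 0.1196]]
(-0.075, -0.035) [-106, -104, -102, -100, -98, -96, -94, -92, -54, -52, -50, -48, -46, -44, -42, -40, -38, -36, -34, -32, -30, 10, 12, 14, 16, 18, 20, 22, 24, 26, 28, 30, 56, 58, 60, 62, 64, 66, 68, 70, 72, 74, 76, 78, 80, 82, 84, 86, 88, 90, 92, 94]
(0.03, 0.1) [-106, -104, -102, -100, -98, -96, -94, -38, -36, -34, -32, -30, -28, -26, -24, -22, -20, -18, 2, 4, 6, 8, 10, 12, 14, 16, 18, 20, 56, 58, 60, 62, 64, 66, 68, 70, 72, 74, 76, 78, 80, 82, 84, 86, 88, 90]
tube in tray frame [(0.06, np.float64(-0.0064)), (0.075, np.float64(-0.0062)), (0.09, np.float64(-0.0055))]
```

Call:
step_arm --plan '[{"dx":0.02,"dy":-0.036,"dz":0,"rx":0,"ry":0,"rz":0.007,"claw":1},{"dx":0,"dy":0,"dz":0.2,"rx":0,"ry":0,"rz":0,"claw":1},{"dx":0,"dy":0,"dz":0.2,"rx":0,"ry":0,"rz":0,"claw":1},{"dx":0,"dy":0,"dz":0,"rx":0,"ry":0,"rz":0,"claw":1},{"dx":0,"dy":0,"dz":0,"rx":0,"ry":0,"rz":0,"claw":1}]'

```text
time_s: 12.75
ee_pos: [0.5376, -0.1011, 0.0603]
eef_rot: [-3.142, -0.0, 2.792]
force: [0.3, -0.0, -0.7]
grip_width: 0.0313
grip_force: 39.9
```

Run:
```python
from h import *
o=st(); go(o,.5387,-.0974,2.796)
o,p,W=wrist(); save(p,"w5",scale=1.4); np.savez("w5.npz",W=W,img=p["img"])
```

```text
{'time_s': 12.75, 'qpos': [-0.2527, 0.4825, 1.6783, -0.0001, 0.9811, -1.4742], 'ee_pos': [0.5376, -0.1011, 0.0603], 'eef_rot': [-3.1415, -0.0003, 2.7923], 'force': [0.2788, -0.0204, -0.7492], 'grip_width': 0.0313, 'grip_force': 39.9166}
turn rz -0.002 then dx 0.002 dy 0.038
```

View pics/w5.png

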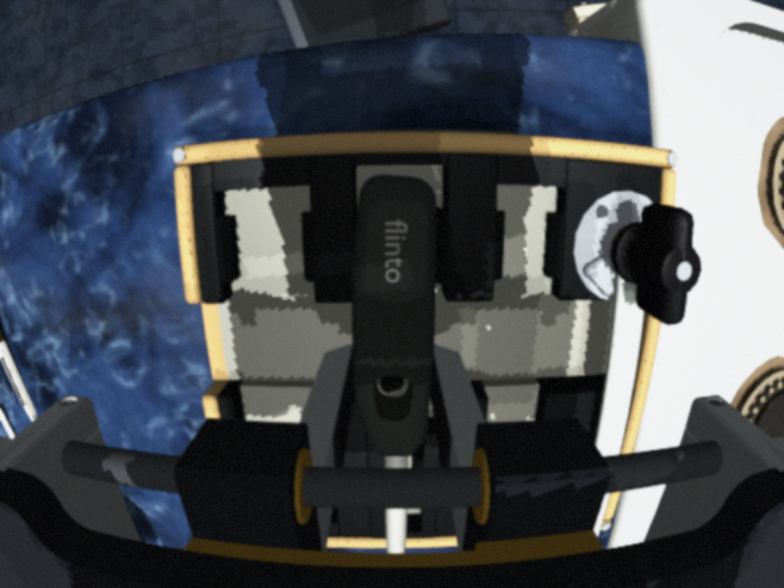

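Call:
step_arm --plan '[{"dx":0,"dy":0.032,"dz":0,"rx":0,"ry":0,"rz":0,"claw":1},{"dx":0,"dy":0,"dz":0,"rx":0,"ry":0,"rz":0,"claw":1},{"dx":0,"dy":0,"dz":0,"rx":0,"ry":0,"rz":0,"claw":1}]'

```text
time_s: 13.1
ee_pos: [0.5392, -0.0972, 0.0604]
eef_rot: [3.142, 0.001, 2.794]
force: [-0.6, 0.4, -0.2]
grip_width: 0.0308
grip_force: 39.9
```

Run:
```python
from h import *
o=st(); go(o,.5387,-.0974,2.796)
o,p,W=wrist(); np.savez("w5.npz",W=W,img=p["img"])
q=trayfit(W,p["img"],(.5429,-.0855,-.34)); yaw=-.3403
L=(W[...,:2]-[.5429,-.0855])@np.array([[np.cos(yaw),-np.sin(yaw)],[np.sin(yaw),np.cos(yaw)]])
m=(L[...,0]>-.075)&(L[...,0]<-.035)&(abs(L[...,1])<.105); z=W[...,2]
for a,b,t in((.0275,.035,"foam"),(.005,.022,"floor"),(.05,.07,"lighter")):
    k=m&(z>a)&(z<b); h,e=np.histogram(L[k][:,1],np.arange(-.106,.107,.002)); print(t,[int(round(v*1000)) for v,c in zip(e,h) if c>15])
m=(z>.045)&(z<.06)&(L[...,0]>.05)&(abs(L[...,1])<.03); print("tube", [(lo,m[(L[...,0]>lo)&(L[...,0]<lo+.015)].sum(),np.median(L[m&(L[...,0]>lo)&(L[...,0]<lo+.015)][:,1]).round(4)) for lo in(.05,.065,.08,.095)])
```

```text
{'time_s': 13.1, 'qpos': [-0.2452, 0.4835, 1.6767, 0.0, 0.9807, -1.4682], 'ee_pos': [0.5392, -0.0972, 0.0604], 'eef_rot': [3.1415, 0.0007, 2.7938], 'force': [-0.5786, 0.3698, -0.1866], 'grip_width': 0.0308, 'grip_force': 39.9164}
turn rz -0.001 then dx 0.004 dy -0.004
tray 6988 [ 0.5442 -0.0851] -20.14 rms 0.0032 rim widths [[-0.0992, -0.0887], [0.1171, 0.1252], [-0.113, -0.1022], [0.1097, 0.1202]]
foam [-106, -104, -102, -100, -98, -96, -94, -92, -90, -54, -52, -50, -48, -46, -44, -42, -40, -38, -36, -34, -32, -30, -28, 8, 10, 12, 14, 16, 18, 20, 22, 24, 26, 28, 30, 32, 56, 58, 60, 62, 64, 66, 68, 70, 72, 74, 76, 78, 80, 82, 84, 86, 88, 90, 92, 94, 96, 98, 100, 102]
floor [-94, -92, -90, -88, -86, -84, -82, -80, -78, -76, -74, -72, -70, -68, -66, -64, -62, -60, -58, -56, -54, -32, -30, -28, -26, 32, 34, 36, 38, 40, 42, 44, 46, 48, 50, 52, 54, 56, 58, 60]
lighter [-26, -24, -22, -20, -18, -16, -14, -12, -10, -8, -6, -4, -2, 0, 2, 4, 6, 80, 82, 84, 86, 88, 90]
tube [(0.05, np.int64(0), np.float64(nan)), (0.065, np.int64(130), np.float64(-0.0098)), (0.08, np.int64(201), np.float64(-0.0098)), (0.095, np.int64(108), np.float64(-0.0091))]
  return _methods._mean(a, axis=axis, dtype=dtype,
  ret = ret.dtype.type(ret / rcount)
```

Call:
step_arm --plan '[{"dx":0,"dy":-0.004,"dz":0.07,"rx":0,"ry":0,"rz":0.007,"claw":1},{"dx":0,"dy":0,"dz":0.05,"rx":0,"ry":0,"rz":0,"claw":1},{"dx":0,"dy":0,"dz":0,"rx":0,"ry":0,"rz":0,"claw":1}]' --grip_force 50

```text
time_s: 13.45
ee_pos: [0.5383, -0.0975, 0.0468]
eef_rot: [-3.141, -0.002, 2.783]
force: [0.4, 1.2, -0.8]
grip_width: 0.031
grip_force: 49.9
```

Call:
step_arm --plan '[{"dx":0,"dy":0,"dz":0.04,"rx":0,"ry":0,"rz":0,"claw":1},{"dx":0,"dy":0,"dz":0.03,"rx":0,"ry":0,"rz":0,"claw":1},{"dx":0,"dy":0,"dz":0,"rx":0,"ry":0,"rz":0,"claw":1}]'

```text
time_s: 13.75
ee_pos: [0.5389, -0.0978, 0.0408]
eef_rot: [-3.141, 0.0, 2.783]
force: [-0.2, -2.6, 2.7]
grip_width: 0.031
grip_force: 49.8
```

Call:
step_arm --plan '[{"dx":0,"dy":0,"dz":0.03,"rx":0,"ry":0,"rz":0,"claw":1},{"dx":0,"dy":0,"dz":0.02,"rx":0,"ry":0,"rz":0,"claw":1},{"dx":0,"dy":0,"dz":0,"rx":0,"ry":0,"rz":0,"claw":1},{"dx":0,"dy":0,"dz":0,"rx":0,"ry":0,"rz":0,"claw":1}]'

```text
time_s: 14.15
ee_pos: [0.5394, -0.0977, 0.0363]
eef_rot: [3.141, 0.002, 2.783]
force: [2.7, -1.0, 2.0]
grip_width: 0.0311
grip_force: 49.8
```

Call:
step_arm --plan '[{"dx":0,"dy":0,"dz":0.02,"rx":0,"ry":0,"rz":0,"claw":1},{"dx":0,"dy":0,"dz":0.015,"rx":0,"ry":0,"rz":0,"claw":1},{"dx":0,"dy":0,"dz":0.015,"rx":0,"ry":0,"rz":0,"claw":1},{"dx":0,"dy":0,"dz":0,"rx":0,"ry":0,"rz":0,"claw":1},{"dx":0,"dy":0,"dz":0,"rx":0,"ry":0,"rz":0,"claw":1}]'

```text
time_s: 14.65
ee_pos: [0.5398, -0.0978, 0.0339]
eef_rot: [3.141, 0.003, 2.783]
force: [-11.8, 1.3, 36.5]
grip_width: 0.0311
grip_force: 49.8
```

Run:
```python
from h import *
o=st(); print(np.round(o["moment"],2))
o,p,W=wrist(); yaw=-.3403
L=(W[...,:2]-[.5429,-.0855])@np.array([[np.cos(yaw),-np.sin(yaw)],[np.sin(yaw),np.cos(yaw)]]); z=W[...,2]
for lo in(-.07,-.055,-.04,-.025):
    k=(L[...,0]>lo)&(L[...,0]<lo+.012)&(abs(L[...,1]+.011)<.01); print(lo,np.median(z[k]).round(4))
k=(L[...,0]>-.07)&(L[...,0]<-.03)&(abs(L[...,1]-.02)<.005);print("foam",np.median(z[k]).round(4))
for lo in(.065,.08,.095):
    k=(L[...,0]>lo)&(L[...,0]<lo+.012)&(abs(L[...,1]+.010)<.003); print("tube",lo,k.sum(),np.nanmedian(z[k]).round(4))
```

```text
{'time_s': 14.65, 'qpos': [-0.246, 0.5253, 1.6873, -0.0001, 0.9263, -1.458], 'ee_pos': [0.5398, -0.0978, 0.0339], 'eef_rot': [3.1414, 0.0027, 2.7829], 'force': [-11.7881, 1.3265, 36.486], 'grip_width': 0.0311, 'grip_force': 49.79}
[0.42 2.1  0.45]
-0.07 0.0371
-0.055 0.0372
-0.04 0.0368
-0.025 0.1419
foam 0.1219
tube 0.065 45 0.0303
tube 0.08 96 0.03
tube 0.095 82 0.0296
```

The lighter bottomed with 36 N at the home height (top ≈ 36 mm). Release it, rise, and go to the peeler.

Call:
step_arm --plan '[{"dx":0,"dy":0,"dz":-0.025,"rx":0,"ry":0,"rz":0,"claw":1},{"dx":0,"dy":0,"dz":0,"rx":0,"ry":0,"rz":0,"claw":0.5},{"dx":0,"dy":0,"dz":0,"rx":0,"ry":0,"rz":0,"claw":0.5},{"dx":0,"dy":0,"dz":0,"rx":0,"ry":0,"rz":0,"claw":0.5},{"dx":0,"dy":0,"dz":-0.3,"rx":0,"ry":0,"rz":0,"claw":0.5},{"dx":0,"dy":0,"dz":-0.35,"rx":0,"ry":0,"rz":0,"claw":0.5},{"dx":0,"dy":0,"dz":-0.35,"rx":0,"ry":0,"rz":-0.048,"claw":0.5},{"dx":0,"dy":0,"dz":-0.35,"rx":0,"ry":0,"rz":0,"claw":0.5},{"dx":0,"dy":0,"dz":-0.35,"rx":0,"ry":0,"rz":0,"claw":0.5}]'

```text
time_s: 15.6
ee_pos: [0.5384, -0.0975, 0.2045]
eef_rot: [3.142, -0.001, 2.858]
force: [2.2, 0.4, 0.0]
grip_width: 0.047
grip_force: 0.0
```

Call:
step_arm --plan '[{"dx":0.038,"dy":-0.369,"dz":0,"rx":0,"ry":0,"rz":0,"claw":0.5},{"dx":0.038,"dy":-0.369,"dz":0,"rx":0,"ry":0,"rz":0,"claw":0.5},{"dx":0.038,"dy":-0.369,"dz":0,"rx":0,"ry":0,"rz":0,"claw":0.5},{"dx":0.038,"dy":-0.369,"dz":0,"rx":0,"ry":0,"rz":0,"claw":0.5},{"dx":0.038,"dy":-0.369,"dz":0,"rx":0,"ry":0,"rz":0,"claw":0.5},{"dx":0.038,"dy":-0.369,"dz":0,"rx":0,"ry":0,"rz":0,"claw":0.5},{"dx":0.038,"dy":-0.369,"dz":0,"rx":0,"ry":0,"rz":0,"claw":0.5},{"dx":0,"dy":0,"dz":0,"rx":0,"ry":0,"rz":0,"claw":0.5},{"dx":0,"dy":0,"dz":0,"rx":0,"ry":0,"rz":0,"claw":0.5},{"dx":0,"dy":0,"dz":0,"rx":0,"ry":0,"rz":0,"claw":0.5}]'

```text
time_s: 16.6
ee_pos: [0.4413, -0.3374, 0.2032]
eef_rot: [3.141, -0.001, 2.859]
force: [0.2, 0.3, -0.7]
grip_width: 0.047
grip_force: 0.0
```

Run:
```python
from h import *
o=st(); o,p,W=wrist(); save(p,"w6",scale=1.4); np.savez("w6.npz",W=W,img=p["img"])
hsv=cv2.cvtColor(p["img"],cv2.COLOR_RGB2HSV)
m=(hsv[...,0]>18)&(hsv[...,0]<35)&(hsv[...,1]>120)&(W[...,2]<.03)&(W[...,0]<.53)&(W[...,1]<-.24)
A=axis(W,m); prof(A); g=A["c0"]+(A["s"].min()+.070)*A["d"]; print("grip",g.round(4)); go(o,*g,np.pi+np.radians(A["ang"]))
```

```text
{'time_s': 16.6, 'qpos': [-0.7187, 0.3284, 1.5293, 0.0002, 1.2845, -2.0066], 'ee_pos': [0.4413, -0.3374, 0.2032], 'eef_rot': [3.1411, -0.0005, 2.8586], 'force': [0.1646, 0.2845, -0.6953], 'grip_width': 0.047, 'grip_force': 0.0}
n 1872 ang -7.36 ends -0.0491 0.0561 tailpt [ 0.3513 -0.352 ] headpt [ 0.4556 -0.3655]
  s 0.0 w 0.0252 mid [ 0.3585 -0.3542] z 0.016
  s 0.015 w 0.0242 mid [ 0.3735 -0.3552] z 0.0163
  s 0.03 w 0.0234 mid [ 0.3884 -0.3575] z 0.0162
  s 0.045 w 0.0247 mid [ 0.4032 -0.3599] z 0.0159
  s 0.06 w 0.0225 mid [ 0.4181 -0.3612] z 0.0155
  s 0.075 w 0.0204 mid [ 0.433  -0.3632] z 0.0146
  s 0.09 w 0.0166 mid [ 0.4479 -0.3651] z 0.0125
grip [ 0.4207 -0.361 ]
turn rz -0.098 then dx 0.174 dy -0.261
```

View pics/w6.png

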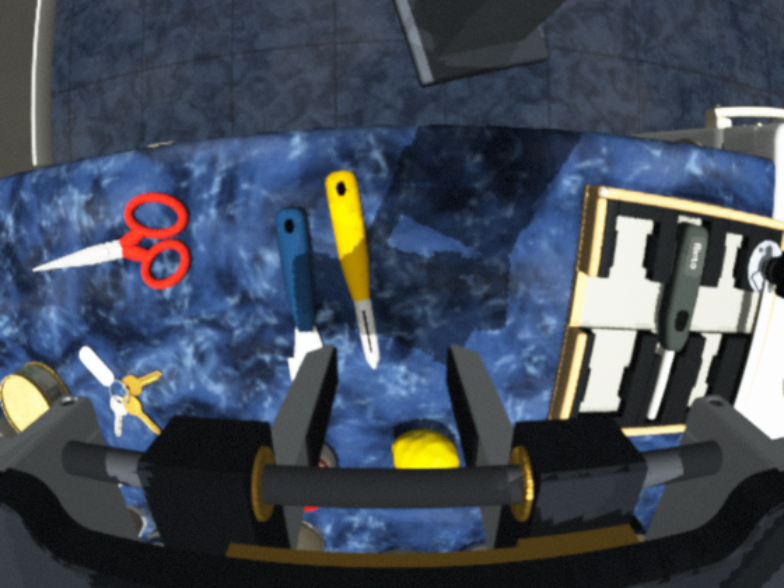

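The picture shows the peeler has been knocked: now at about -7°, handle at (350,230), nearer the opener (295,260); the lighter sits home in the middle cutout (685,290). Check the gap before the grip.

Run:
```python
from h import *
D=np.load("w6.npz");W=D["W"];hsv=cv2.cvtColor(D["img"],cv2.COLOR_RGB2HSV)
m=(W[...,2]>.008)&(W[...,2]<.03)&(W[...,0]>.33)&(W[...,0]<.46)&(W[...,1]<-.37)&(W[...,1]>-.45)&(hsv[...,0]>95)
A=axis(W,m); prof(A)
```

```text
n 1640 ang -11.84 ends -0.0453 0.0512 tailpt [ 0.3669 -0.3972] headpt [ 0.4614 -0.417 ]
  s 0.0 w 0.023 mid [ 0.3741 -0.3993] z 0.0181
  s 0.015 w 0.0238 mid [ 0.3887 -0.403 ] z 0.0181
  s 0.03 w 0.0238 mid [ 0.4034 -0.4059] z 0.0174
  s 0.045 w 0.0232 mid [ 0.4181 -0.4087] z 0.0166
  s 0.06 w 0.0222 mid [ 0.4328 -0.4116] z 0.0159
  s 0.075 w 0.0213 mid [ 0.4474 -0.4152] z 0.0146
  s 0.09 w 0.0177 mid [ 0.4621 -0.4183] z 0.0131
```

Call:
step_arm --plan '[{"dx":0,"dy":0,"dz":0,"rx":0,"ry":0,"rz":-0.049,"claw":0.64},{"dx":0,"dy":0,"dz":0,"rx":0,"ry":0,"rz":-0.049,"claw":0.64},{"dx":0.174,"dy":-0.255,"dz":0,"rx":0,"ry":0,"rz":0,"claw":0.64},{"dx":0,"dy":0,"dz":0.3,"rx":0,"ry":0,"rz":0,"claw":0.64},{"dx":0,"dy":0,"dz":0.4,"rx":0,"ry":0,"rz":0,"claw":0.64},{"dx":0,"dy":0,"dz":0.4,"rx":0,"ry":0,"rz":0,"claw":0.64},{"dx":0,"dy":0,"dz":0.3,"rx":0,"ry":0,"rz":0,"claw":0.64},{"dx":0,"dy":0,"dz":0,"rx":0,"ry":0,"rz":0,"claw":0.64},{"dx":0,"dy":0,"dz":0,"rx":0,"ry":0,"rz":0,"claw":0.64}]'

```text
time_s: 17.55
ee_pos: [0.4211, -0.3609, 0.0644]
eef_rot: [-3.141, 0.0, 3.013]
force: [0.8, -0.3, 0.2]
grip_width: 0.034
grip_force: 0.0
```

Run:
```python
from h import *
o=st(); go(o,.4207,-.361,np.pi+np.radians(-7.36))
o,p,W=wrist(); save(p,"w7",scale=1.4)
hsv=cv2.cvtColor(p["img"],cv2.COLOR_RGB2HSV)
m=(hsv[...,0]>18)&(hsv[...,0]<35)&(hsv[...,1]>120)&(W[...,2]<.03)&(W[...,0]<.43)&(W[...,1]<-.24)
A=axis(W,m); prof(A)
```

```text
{'time_s': 17.55, 'qpos': [-0.7746, 0.4905, 1.6545, 0.0, 0.9964, -2.2167], 'ee_pos': [0.4211, -0.3609, 0.0644], 'eef_rot': [-3.1415, 0.0002, 3.013], 'force': [0.7502, -0.3049, 0.2344], 'grip_width': 0.034, 'grip_force': 0.0}
turn rz -0.0 then dx 0.004 dy -0.002
n 3840 ang -7.58 ends -0.0381 0.0418 tailpt [ 0.3516 -0.3524] headpt [ 0.4308 -0.363 ]
  s 0.0 w 0.023 mid [ 0.359  -0.3535] z 0.0162
  s 0.015 w 0.0246 mid [ 0.3739 -0.3555] z 0.0162
  s 0.03 w 0.0237 mid [ 0.3888 -0.3574] z 0.0163
  s 0.045 w 0.0239 mid [ 0.4037 -0.3588] z 0.0161
  s 0.06 w 0.0226 mid [ 0.4185 -0.361 ] z 0.0157
  s 0.075 w 0.0207 mid [ 0.4334 -0.3633] z 0.0153
```

View pics/w7.png

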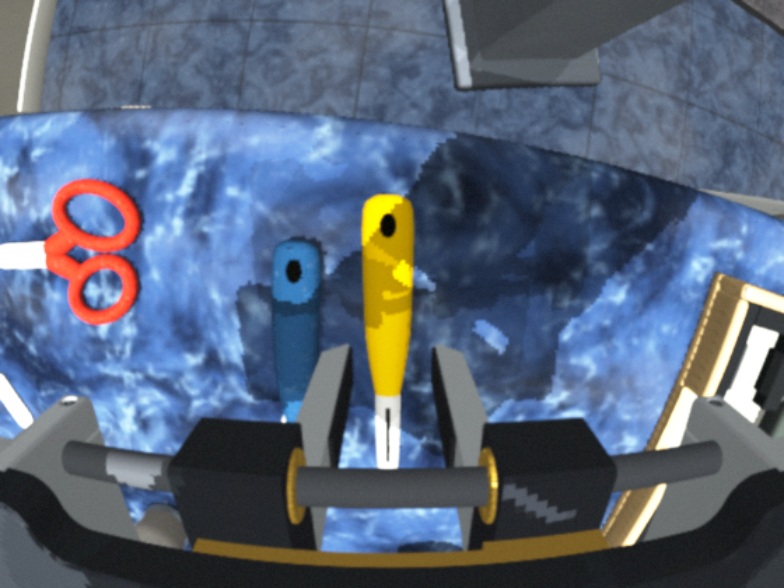

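The peeler (387,290) is centred between the fingers and the opener (295,330) is clear of the left finger. Descend and grip.

Call:
step_arm --plan '[{"dx":0.003,"dy":0.005,"dz":0.22,"rx":0,"ry":0,"rz":0,"claw":0.64},{"dx":0,"dy":0,"dz":0.212,"rx":0,"ry":0,"rz":0,"claw":0.64},{"dx":0,"dy":0,"dz":0,"rx":0,"ry":0,"rz":0,"claw":0.64},{"dx":0,"dy":0,"dz":0,"rx":0,"ry":0,"rz":0,"claw":0.64},{"dx":0,"dy":0,"dz":0,"rx":0,"ry":0,"rz":0,"claw":1},{"dx":0,"dy":0,"dz":0,"rx":0,"ry":0,"rz":0,"claw":1},{"dx":0,"dy":0,"dz":0,"rx":0,"ry":0,"rz":0,"claw":1},{"dx":0,"dy":0,"dz":0,"rx":0,"ry":0,"rz":0,"claw":1},{"dx":0,"dy":0,"dz":0,"rx":0,"ry":0,"rz":0,"claw":1}]' --grip_force 40

```text
time_s: 18.5
ee_pos: [0.4209, -0.3613, 0.0218]
eef_rot: [-3.14, 0.002, 3.012]
force: [-0.8, 1.1, 8.0]
grip_width: 0.0207
grip_force: 40.0
```

Run:
```python
from h import *
o=st(); y=-.3403; tx,ty=0,.045
w=np.array([.5429,-.0855])+[np.cos(y)*tx-np.sin(y)*ty,np.sin(y)*tx+np.cos(y)*ty]; print(w); go(o,*w,np.pi+y)
```

```text
{'time_s': 18.5, 'qpos': [-0.7754, 0.5559, 1.6732, -0.0, 0.9101, -2.2165], 'ee_pos': [0.4209, -0.3613, 0.0218], 'eef_rot': [-3.1401, 0.0019, 3.0119], 'force': [-0.833, 1.0851, 7.9522], 'grip_width': 0.0207, 'grip_force': 39.9728}
[ 0.55791965 -0.04308054]
turn rz 0.134 then dx -0.23 dy 3.457
```

Call:
step_arm --plan '[{"dx":0,"dy":0,"dz":-0.2,"rx":0,"ry":0,"rz":0,"claw":1},{"dx":0,"dy":0,"dz":-0.3,"rx":0,"ry":0,"rz":0,"claw":1},{"dx":0,"dy":0,"dz":-0.3,"rx":0,"ry":0,"rz":0,"claw":1},{"dx":0,"dy":0,"dz":0,"rx":0,"ry":0,"rz":0.067,"claw":1},{"dx":0,"dy":0,"dz":0,"rx":0,"ry":0,"rz":0.067,"claw":1}]'

```text
time_s: 19.0
ee_pos: [0.4206, -0.361, 0.1019]
eef_rot: [-3.141, 0.002, 2.797]
force: [-0.5, 0.4, -1.2]
grip_width: 0.0213
grip_force: 40.0
```

Call:
step_arm --plan '[{"dx":-0.023,"dy":0.346,"dz":0,"rx":0,"ry":0,"rz":0,"claw":1},{"dx":-0.023,"dy":0.346,"dz":0,"rx":0,"ry":0,"rz":0,"claw":1},{"dx":-0.023,"dy":0.346,"dz":0,"rx":0,"ry":0,"rz":0,"claw":1},{"dx":-0.023,"dy":0.346,"dz":0,"rx":0,"ry":0,"rz":0,"claw":1},{"dx":-0.023,"dy":0.346,"dz":0,"rx":0,"ry":0,"rz":0,"claw":1},{"dx":-0.023,"dy":0.346,"dz":0,"rx":0,"ry":0,"rz":0,"claw":1},{"dx":-0.023,"dy":0.346,"dz":0,"rx":0,"ry":0,"rz":0,"claw":1},{"dx":-0.023,"dy":0.346,"dz":0,"rx":0,"ry":0,"rz":0,"claw":1},{"dx":-0.023,"dy":0.346,"dz":0,"rx":0,"ry":0,"rz":0,"claw":1},{"dx":-0.023,"dy":0.346,"dz":0,"rx":0,"ry":0,"rz":0,"claw":1}]'

```text
time_s: 20.0
ee_pos: [0.5579, -0.0408, 0.1009]
eef_rot: [3.141, 0.001, 2.801]
force: [0.1, -0.4, -1.0]
grip_width: 0.0215
grip_force: 40.0
```

Call:
step_arm --plan '[{"dx":0,"dy":0,"dz":0.15,"rx":0,"ry":0,"rz":0,"claw":1},{"dx":0,"dy":0,"dz":0.15,"rx":0,"ry":0,"rz":0,"claw":1},{"dx":0,"dy":0,"dz":0,"rx":0,"ry":0,"rz":0,"claw":1},{"dx":0,"dy":0,"dz":0,"rx":0,"ry":0,"rz":0,"claw":1},{"dx":0,"dy":0,"dz":0,"rx":0,"ry":0,"rz":0,"claw":1}]'

```text
time_s: 20.5
ee_pos: [0.5576, -0.0428, 0.0709]
eef_rot: [3.141, 0.001, 2.801]
force: [-0.2, -0.2, -0.9]
grip_width: 0.0209
grip_force: 40.0
```

```bash
cat >> h.py <<'E'
def T(W,o=(.5429,-.0855),y=-.3403):
    return (W[...,:2]-np.array(o))@np.array([[np.cos(y),-np.sin(y)],[np.sin(y),np.cos(y)]])
def band(L,z,m,a,b,t,n=15):
    k=m&(z>a)&(z<b); h,e=np.histogram(L[k][:,1],np.arange(-.106,.107,.002)); print(t,[int(round(v*1000)) for v,c in zip(e,h) if c>n])
E
python3 - <<'E'
from h import *
o=st(); go(o,.5579,-.0431,np.pi-.3403)
o,p,W=wrist(); save(p,"w8",scale=1.4); np.savez("w8.npz",W=W,img=p["img"]); L=T(W); z=W[...,2]
m=(L[...,0]>-.078)&(L[...,0]<-.03)&(abs(L[...,1])<.105)
band(L,z,m,.0275,.035,"foam"); band(L,z,m,.012,.024,"floor"); band(L,z,m,.058,.085,"peeler")
hsv=cv2.cvtColor(p["img"],cv2.COLOR_RGB2HSV); pe=(hsv[...,0]>18)&(hsv[...,0]<35)&(hsv[...,1]>120)&(z>.045)&(z<.085)&(abs(L[...,1]-.045)<.03)
A=axis(W,pe); print("handle ang",A["ang"]); A["P"]=W[pe]
for lo in np.arange(-.09,-.01,.012):
    k=pe&(L[...,0]>lo)&(L[...,0]<lo+.012)
    if k.sum()>5:a,b=np.percentile(L[k][:,1],[2,98]);print(round(lo,3),k.sum(),"mid",round((a+b)/2,4),"w",round(b-a,4),np.median(z[k]).round(4))
print("tail x",np.percentile(L[pe][:,0],[0.5,1,2]))
bl=(z>.045)&(z<.07)&(L[...,0]>.06)&(abs(L[...,1]-.045)<.02); print("blade",[(lo,(bl&(L[...,0]>lo)&(L[...,0]<lo+.01)).sum(),np.median(L[bl&(L[...,0]>lo)&(L[...,0]<lo+.01)][:,1]).round(4)) for lo in(.06,.07,.08,.09)])
E
```

```text
{'time_s': 20.5, 'qpos': [-0.1421, 0.4893, 1.6379, 0.0, 1.0136, -1.3718], 'ee_pos': [0.5576, -0.0428, 0.0709], 'eef_rot': [3.1414, 0.0008, 2.8006], 'force': [-0.2189, -0.1829, -0.9167], 'grip_width': 0.0209, 'grip_force': 39.9649}
turn rz -0.0 then dx -0.004 dy -0.002
foam [-106, -104, -102, -100, -98, -96, -94, -92, -90, -54, -52, -50, -48, -46, -44, -42, -40, -38, -36, -34, -32, -30, -28, -26, -24, -2, 0, 2, 4, 6, 8, 10, 12, 14, 16, 18, 20, 22, 24, 26, 28, 30, 32, 60, 62, 64, 66, 68, 70, 72, 74, 76, 78, 80, 82, 84, 86, 88, 90, 92, 94, 96, 98, 100, 102]
floor [-94, -92, -90, -88, -86, -84, -82, -80, -78, -76, -74, -72, -70, -68, -66, -64, -62, -60, -58, -56, -32, -30, 0, 2, 4, 30, 32, 34, 36, 38, 40, 42, 44, 46, 48, 50, 52, 54, 56, 58, 60]
peeler [34, 36, 38, 40, 42, 44, 46, 48, 50, 52, 54, 56, 58, 82, 84, 86, 88, 90, 92, 94, 96, 98, 100]
handle ang -20.12761
-0.078 327 mid 0.0472 w 0.0196 0.0643
-0.066 891 mid 0.0471 w 0.0229 0.0653
-0.054 976 mid 0.0468 w 0.0236 0.0655
-0.042 956 mid 0.0468 w 0.0231 0.0654
-0.03 869 mid 0.0468 w 0.0224 0.0653
-0.018 792 mid 0.0467 w 0.0219 0.0651
tail x [-0.07027249 -0.06945879 -0.0684167 ]
blade [(0.06, np.int64(0), np.float64(nan)), (0.07, np.int64(0), np.float64(nan)), (0.08, np.int64(100), np.float64(0.0457)), (0.09, np.int64(71), np.float64(0.0453))]
  return _methods._mean(a, axis=axis, dtype=dtype,
  ret = ret.dtype.type(ret / rcount)
```

View pics/w8.png

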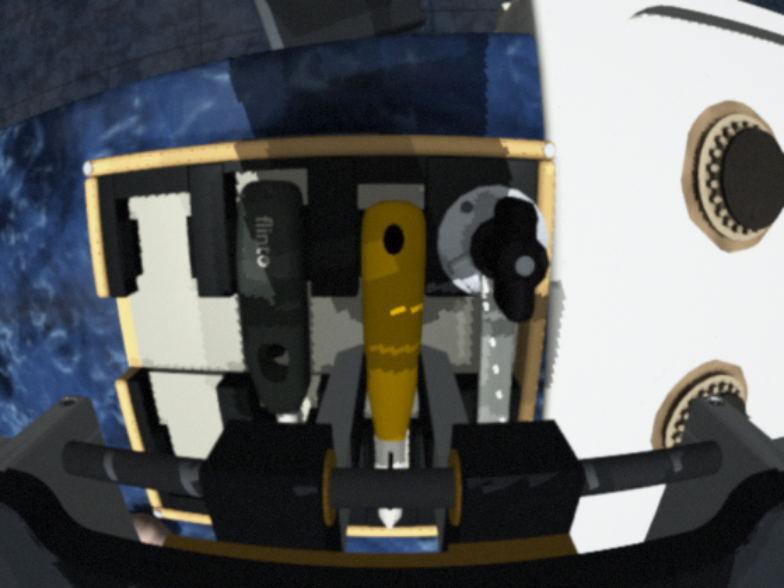

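Peeler (392,300) lies straight over the leftmost cutout, the lighter home beside it, and the open bar is clear of the finger. Lower and press.

Call:
step_arm --plan '[{"dx":0,"dy":-0.005,"dz":0.08,"rx":0,"ry":0,"rz":-0.004,"claw":1},{"dx":0,"dy":0,"dz":0.08,"rx":0,"ry":0,"rz":0,"claw":1},{"dx":0,"dy":0,"dz":0,"rx":0,"ry":0,"rz":0,"claw":1}]' --grip_force 50

```text
time_s: 20.85
ee_pos: [0.5565, -0.0426, 0.0528]
eef_rot: [-3.141, -0.002, 2.808]
force: [0.4, -0.2, -0.5]
grip_width: 0.0208
grip_force: 50.0
```

Call:
step_arm --plan '[{"dx":0,"dy":0,"dz":0.05,"rx":0,"ry":0,"rz":0,"claw":1},{"dx":0,"dy":0,"dz":0.03,"rx":0,"ry":0,"rz":0,"claw":1},{"dx":0,"dy":0,"dz":0,"rx":0,"ry":0,"rz":0,"claw":1},{"dx":0,"dy":0,"dz":0,"rx":0,"ry":0,"rz":0,"claw":1}]'

```text
time_s: 21.25
ee_pos: [0.5572, -0.0428, 0.0463]
eef_rot: [-3.141, 0.0, 2.808]
force: [-0.4, -2.8, -1.2]
grip_width: 0.0209
grip_force: 50.0
```

Call:
step_arm --plan '[{"dx":0,"dy":0,"dz":0.03,"rx":0,"ry":0,"rz":0,"claw":1},{"dx":0,"dy":0,"dz":0.02,"rx":0,"ry":0,"rz":0,"claw":1},{"dx":0,"dy":0,"dz":0,"rx":0,"ry":0,"rz":0,"claw":1},{"dx":0,"dy":0,"dz":0,"rx":0,"ry":0,"rz":0,"claw":1}]'

```text
time_s: 21.65
ee_pos: [0.5576, -0.0429, 0.0416]
eef_rot: [3.142, 0.001, 2.808]
force: [1.3, -5.3, 3.8]
grip_width: 0.0209
grip_force: 50.0
```

Call:
step_arm --plan '[{"dx":0,"dy":0,"dz":0.015,"rx":0,"ry":0,"rz":0,"claw":1},{"dx":0,"dy":0,"dz":0.01,"rx":0,"ry":0,"rz":0,"claw":1},{"dx":0,"dy":0,"dz":0.01,"rx":0,"ry":0,"rz":0,"claw":1},{"dx":0,"dy":0,"dz":0,"rx":0,"ry":0,"rz":0,"claw":1},{"dx":0,"dy":0,"dz":0,"rx":0,"ry":0,"rz":0,"claw":1}]'

```text
time_s: 22.15
ee_pos: [0.5579, -0.0429, 0.041]
eef_rot: [3.142, 0.002, 2.808]
force: [-15.5, -3.0, 41.5]
grip_width: 0.0206
grip_force: 49.8
```

```bash
cat >> h.py <<'E'
def heights(W,yc,xs=(-.065,-.05,-.035,-.022,.075,.085,.093)):
    L=T(W); print([(x,int(k.sum()),float(np.nanmedian(W[...,2][k]).round(4))) for x in xs for k in[(abs(L[...,0]-x)<.005)&(abs(L[...,1]-yc)<.004)] if k.sum()>3])
E
python3 - <<'E'
from h import *
o=st(); o,p,W=wrist(); print("peeler");heights(W,.046); print("lighter");heights(W,-.010)
E
```

```text
{'time_s': 22.15, 'qpos': [-0.142, 0.5341, 1.6519, -0.0005, 0.9535, -1.3789], 'ee_pos': [0.5579, -0.0429, 0.041], 'eef_rot': [3.1416, 0.0021, 2.8079], 'force': [-15.4986, -3.0411, 41.4821], 'grip_width': 0.0206, 'grip_force': 49.806}
peeler
[(-0.065, 308, 0.0362), (-0.05, 285, 0.0365), (-0.035, 266, 0.0364), (-0.022, 1508, 0.1487), (0.085, 67, 0.0231), (0.093, 86, 0.0227)]
lighter
[(-0.065, 262, 0.0374), (-0.05, 254, 0.0374), (-0.035, 285, 0.0372), (-0.022, 1797, 0.1588)]
```

Peeler seated too (top 36 mm, 41 N reached). Release narrowly, rise, go to the opener.

Call:
step_arm --plan '[{"dx":0,"dy":0,"dz":-0.028,"rx":0,"ry":0,"rz":0,"claw":1},{"dx":0,"dy":0,"dz":0,"rx":0,"ry":0,"rz":0,"claw":0.64},{"dx":0,"dy":0,"dz":0,"rx":0,"ry":0,"rz":0,"claw":0.64},{"dx":0,"dy":0,"dz":0,"rx":0,"ry":0,"rz":0,"claw":0.64},{"dx":0,"dy":0,"dz":-0.3,"rx":0,"ry":0,"rz":0,"claw":0.64},{"dx":0,"dy":0,"dz":-0.4,"rx":0,"ry":0,"rz":0,"claw":0.64},{"dx":0,"dy":0,"dz":-0.4,"rx":0,"ry":0,"rz":0,"claw":0.6},{"dx":0,"dy":0,"dz":-0.4,"rx":0,"ry":0,"rz":-0.081,"claw":0.6}]'

```text
time_s: 23.0
ee_pos: [0.5568, -0.0423, 0.1918]
eef_rot: [3.141, -0.001, 2.936]
force: [-0.6, 0.1, 0.1]
grip_width: 0.0376
grip_force: 0.0
```

Call:
step_arm --plan '[{"dx":0.038,"dy":-0.386,"dz":0,"rx":0,"ry":0,"rz":0,"claw":0.6},{"dx":0.042,"dy":-0.386,"dz":0,"rx":0,"ry":0,"rz":0,"claw":0.6},{"dx":0.042,"dy":-0.386,"dz":0,"rx":0,"ry":0,"rz":0,"claw":0.6},{"dx":0.042,"dy":-0.386,"dz":0,"rx":0,"ry":0,"rz":0,"claw":0.6},{"dx":0.042,"dy":-0.386,"dz":0,"rx":0,"ry":0,"rz":0,"claw":0.6},{"dx":0.042,"dy":-0.386,"dz":0,"rx":0,"ry":0,"rz":0,"claw":0.6},{"dx":0.042,"dy":-0.386,"dz":0,"rx":0,"ry":0,"rz":0,"claw":0.6},{"dx":0.042,"dy":-0.386,"dz":0,"rx":0,"ry":0,"rz":0,"claw":0.6},{"dx":0.042,"dy":-0.386,"dz":0,"rx":0,"ry":0,"rz":0,"claw":0.6},{"dx":0.042,"dy":-0.386,"dz":0,"rx":0,"ry":0,"rz":0,"claw":0.6}]'

```text
time_s: 24.0
ee_pos: [0.4367, -0.4131, 0.1901]
eef_rot: [3.141, -0.0, 2.935]
force: [0.2, 0.1, 0.2]
grip_width: 0.0372
grip_force: 0.0
```

Call:
step_arm --plan '[{"dx":0,"dy":0,"dz":0,"rx":0,"ry":0,"rz":0,"claw":0.6},{"dx":0,"dy":0,"dz":0,"rx":0,"ry":0,"rz":0,"claw":0.6},{"dx":0,"dy":0,"dz":0,"rx":0,"ry":0,"rz":0,"claw":0.6}]'

```text
time_s: 24.3
ee_pos: [0.4377, -0.4109, 0.1903]
eef_rot: [3.141, -0.0, 2.936]
force: [0.9, 0.6, 0.2]
grip_width: 0.0373
grip_force: 0.0
```

Run:
```python
from h import *
o=st(); o,p,W=wrist(); save(p,"w9",scale=1.4); np.savez("w9.npz",W=W,img=p["img"])
x,y=o["ee_pos"][:2]
m=(W[...,2]>.007)&(W[...,2]<.03)&(W[...,0]>.33)&(W[...,0]<.46)&(abs(W[...,1]+.412)<.06)
A=axis(W,m); prof(A); g=A["c0"]+(A["s"].min()+.072)*A["d"]; print("grip",g.round(4)); go(o,*g,np.pi+np.radians(A["ang"]))
```

```text
{'time_s': 24.3, 'qpos': [-0.8149, 0.4383, 1.4087, 0.0003, 1.2953, -2.18], 'ee_pos': [0.4377, -0.4109, 0.1903], 'eef_rot': [3.141, -0.0004, 2.9359], 'force': [0.9161, 0.5814, 0.2149], 'grip_width': 0.0373, 'grip_force': 0.0}
n 1890 ang -11.82 ends -0.0442 0.0517 tailpt [ 0.3669 -0.3988] headpt [ 0.4608 -0.4185]
  s 0.0 w 0.0238 mid [ 0.3742 -0.4006] z 0.0183
  s 0.015 w 0.0239 mid [ 0.3889 -0.4036] z 0.0181
  s 0.03 w 0.0242 mid [ 0.4035 -0.4067] z 0.0174
  s 0.045 w 0.0234 mid [ 0.4183 -0.4093] z 0.0169
  s 0.06 w 0.0225 mid [ 0.4329 -0.4129] z 0.0159
  s 0.075 w 0.0197 mid [ 0.4477 -0.4156] z 0.0146
  s 0.09 w 0.0169 mid [ 0.4623 -0.4189] z 0.0127
grip [ 0.4374 -0.4136]
turn rz 0.0 then dx -0.002 dy -0.027
```

View pics/w9.png

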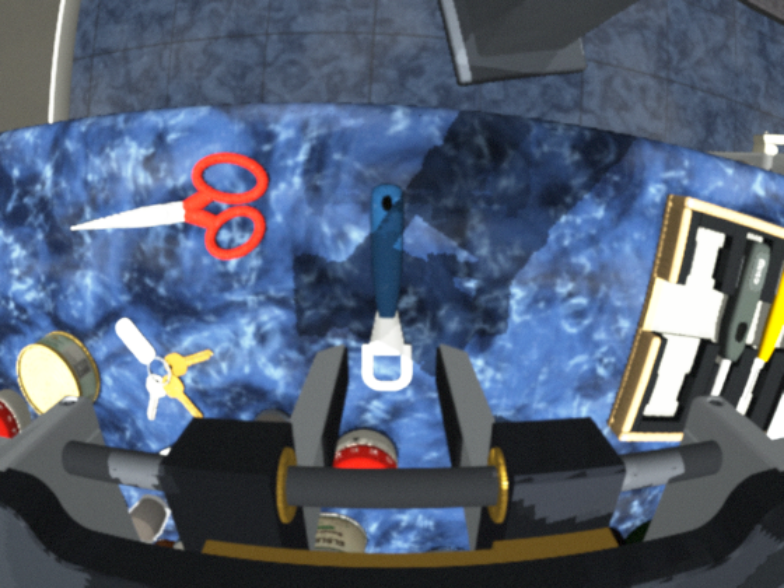

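Opener (387,260) is under the jaws, alone. Descend and grip above its foot.

Call:
step_arm --plan '[{"dx":0,"dy":-0.033,"dz":0.3,"rx":0,"ry":0,"rz":0,"claw":0.6},{"dx":0,"dy":0,"dz":0.4,"rx":0,"ry":0,"rz":0,"claw":0.6},{"dx":0,"dy":0,"dz":0.4,"rx":0,"ry":0,"rz":0,"claw":0.6},{"dx":0,"dy":0,"dz":0.35,"rx":0,"ry":0,"rz":0,"claw":0.6},{"dx":0,"dy":0,"dz":0.228,"rx":0,"ry":0,"rz":0,"claw":0.6},{"dx":0,"dy":0,"dz":0,"rx":0,"ry":0,"rz":0,"claw":0.6},{"dx":0,"dy":0,"dz":0,"rx":0,"ry":0,"rz":0,"claw":0.6}]'

```text
time_s: 25.05
ee_pos: [0.4373, -0.4147, 0.0237]
eef_rot: [-3.141, 0.0, 2.936]
force: [-0.3, -0.8, 1.0]
grip_width: 0.0378
grip_force: 0.0
```

Call:
step_arm --plan '[{"dx":0,"dy":0,"dz":0,"rx":0,"ry":0,"rz":0,"claw":1},{"dx":0,"dy":0,"dz":0,"rx":0,"ry":0,"rz":0,"claw":1},{"dx":0,"dy":0,"dz":0,"rx":0,"ry":0,"rz":0,"claw":1},{"dx":0,"dy":0,"dz":0,"rx":0,"ry":0,"rz":0,"claw":1},{"dx":0,"dy":0,"dz":0,"rx":0,"ry":0,"rz":0,"claw":1}]' --grip_force 40

```text
time_s: 25.55
ee_pos: [0.4371, -0.4154, 0.024]
eef_rot: [-3.141, 0.001, 2.935]
force: [0.0, 2.4, 7.2]
grip_width: 0.0205
grip_force: 40.0
```

Run:
```python
from h import *
o=st(); y=-.3403; tx,ty=0,-.072
w=np.array([.5429,-.0855])+[np.cos(y)*tx-np.sin(y)*ty,np.sin(y)*tx+np.cos(y)*ty]; print(w); go(o,*w,np.pi+y)
```

```text
{'time_s': 25.55, 'qpos': [-0.8207, 0.6394, 1.5241, 0.0003, 0.9764, -2.1851], 'ee_pos': [0.4371, -0.4154, 0.024], 'eef_rot': [-3.1409, 0.0015, 2.935], 'force': [0.0083, 2.4239, 7.1748], 'grip_width': 0.0205, 'grip_force': 39.9831}
[ 0.51886857 -0.15337113]
turn rz 0.085 then dx 0.104 dy 2.742
```

Call:
step_arm --plan '[{"dx":0,"dy":0,"dz":-0.2,"rx":0,"ry":0,"rz":0,"claw":1},{"dx":0,"dy":0,"dz":-0.3,"rx":0,"ry":0,"rz":0,"claw":1},{"dx":0,"dy":0,"dz":-0.3,"rx":0,"ry":0,"rz":0,"claw":1},{"dx":0,"dy":0,"dz":0,"rx":0,"ry":0,"rz":0.043,"claw":1},{"dx":0,"dy":0,"dz":0,"rx":0,"ry":0,"rz":0.042,"claw":1}]'

```text
time_s: 26.05
ee_pos: [0.4369, -0.4154, 0.1042]
eef_rot: [-3.141, 0.002, 2.799]
force: [0.3, -0.3, -2.1]
grip_width: 0.0206
grip_force: 39.8
```

Call:
step_arm --plan '[{"dx":0.013,"dy":0.343,"dz":0,"rx":0,"ry":0,"rz":0,"claw":1},{"dx":0.013,"dy":0.343,"dz":0,"rx":0,"ry":0,"rz":0,"claw":1},{"dx":0.013,"dy":0.343,"dz":0,"rx":0,"ry":0,"rz":0,"claw":1},{"dx":0.013,"dy":0.343,"dz":0,"rx":0,"ry":0,"rz":0,"claw":1},{"dx":0.013,"dy":0.343,"dz":0,"rx":0,"ry":0,"rz":0,"claw":1},{"dx":0.013,"dy":0.343,"dz":0,"rx":0,"ry":0,"rz":0,"claw":1},{"dx":0.013,"dy":0.343,"dz":0,"rx":0,"ry":0,"rz":0,"claw":1},{"dx":0.013,"dy":0.343,"dz":0,"rx":0,"ry":0,"rz":0,"claw":1}]'

```text
time_s: 26.85
ee_pos: [0.5186, -0.1516, 0.1032]
eef_rot: [-3.142, 0.001, 2.801]
force: [0.8, -0.4, -0.7]
grip_width: 0.0206
grip_force: 39.8
```

Call:
step_arm --plan '[{"dx":0,"dy":0,"dz":0.15,"rx":0,"ry":0,"rz":0,"claw":1},{"dx":0,"dy":0,"dz":0.15,"rx":0,"ry":0,"rz":0,"claw":1},{"dx":0,"dy":0,"dz":0,"rx":0,"ry":0,"rz":0,"claw":1},{"dx":0,"dy":0,"dz":0,"rx":0,"ry":0,"rz":0,"claw":1},{"dx":0,"dy":0,"dz":0,"rx":0,"ry":0,"rz":0,"claw":1}]'

```text
time_s: 27.35
ee_pos: [0.5187, -0.1533, 0.0737]
eef_rot: [-3.142, 0.001, 2.801]
force: [0.0, -0.3, -1.8]
grip_width: 0.0204
grip_force: 39.8
```

```bash
python3 - <<'E' 2>/dev/null
from h import *
o=st(); go(o,.5189,-.1534,np.pi-.3403)
o,p,W=wrist(); save(p,"w10",scale=1.4); np.savez("w10.npz",W=W,img=p["img"]); L=T(W); z=W[...,2]
m=(L[...,0]>-.078)&(L[...,0]<-.03)&(abs(L[...,1])<.105)
band(L,z,m,.0275,.035,"foam"); band(L,z,m,.012,.024,"floor"); band(L,z,m,.055,.085,"opener")
pe=(z>.045)&(z<.085)&(abs(L[...,1]+.072)<.035)&(L[...,0]<-.01)&(L[...,0]>-.09)
for lo in np.arange(-.09,-.01,.012):
    k=pe&(L[...,0]>lo)&(L[...,0]<lo+.012)
    if k.sum()>5:a,b=np.percentile(L[k][:,1],[2,98]);print(round(lo,3),k.sum(),"mid",round((a+b)/2,4),"w",round(b-a,4),np.median(z[k]).round(4))
print("tail x",np.percentile(L[pe][:,0],[0.5,1,2]))
bl=(z>.045)&(z<.08)&(L[...,0]>.06)&(abs(L[...,1]+.072)<.03)
for lo in(.06,.07,.08,.09,.1):
    k=bl&(L[...,0]>lo)&(L[...,0]<lo+.01)
    if k.sum()>5:a,b=np.percentile(L[k][:,1],[2,98]);print("head",lo,k.sum(),"mid",round((a+b)/2,4),"w",round(b-a,4),np.median(z[k]).round(4))
E
```

```text
{'time_s': 27.35, 'qpos': [-0.3551, 0.4501, 1.6904, 0.0, 0.9998, -1.5854], 'ee_pos': [0.5187, -0.1533, 0.0737], 'eef_rot': [-3.1416, 0.0013, 2.8011], 'force': [0.0224, -0.3315, -1.8116], 'grip_width': 0.0204, 'grip_force': 39.8376}
turn rz -0.0 then dx -0.002 dy -0.0
foam [-106, -104, -102, -100, -98, -96, -94, -92, -90, -78, -68, -54, -52, -50, -48, -46, -44, -42, -40, -38, -36, -34, -32, -30, -28, -26, -24, -22, -20, 0, 2, 4, 6, 8, 10, 12, 14, 16, 18, 20, 22, 24, 26, 28, 30, 32, 34, 36, 38, 40, 42, 52, 54, 56, 58, 60, 62, 64, 66, 68, 70, 72, 74, 76, 78, 80, 82, 84, 86, 88, 90, 92, 94, 96, 98, 100, 102, 104]
floor [-94, -92, -90, -88, -86, -84, -82, -80, -78, -76, -74, -72, -70, -68, -66, -64, -62, -60, -58, -56, -54, -52, -50, -28, -26, -24, 8, 36, 38, 40, 42, 44, 46, 48, 50, 52, 54, 56, 60]
opener [-84, -82, -80, -78, -76, -74, -72, -70, -68, -66, -64, -62, -60, 82, 84, 86, 88, 90, 92, 94, 96, 98, 100]
-0.078 539 mid -0.0713 w 0.0204 0.0675
-0.066 1032 mid -0.0712 w 0.0237 0.068
-0.054 1006 mid -0.0711 w 0.0236 0.0676
-0.042 937 mid -0.071 w 0.0231 0.0671
-0.03 855 mid -0.0708 w 0.0229 0.0667
-0.018 841 mid -0.0704 w 0.042 0.0668
tail x [-0.07271435 -0.07219926 -0.07122594]
head 0.08 79 mid -0.0703 w 0.0394 0.0525
head 0.09 332 mid -0.0702 w 0.0348 0.0521
```

View pics/w10.png

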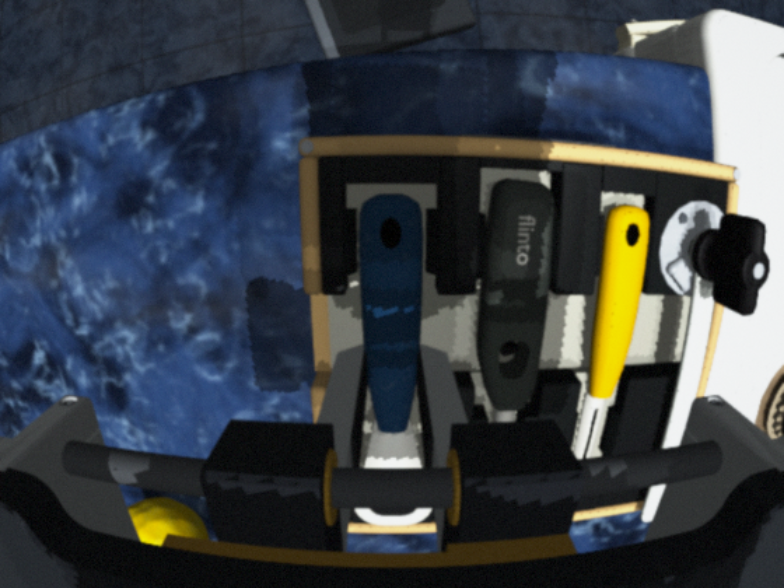

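Opener (390,300) is over the rightmost cutout, peeler and lighter home. Lower and press.

Call:
step_arm --plan '[{"dx":0,"dy":-0.004,"dz":0.09,"rx":0,"ry":0,"rz":0.003,"claw":1},{"dx":0,"dy":0,"dz":0.09,"rx":0,"ry":0,"rz":0,"claw":1},{"dx":0,"dy":0,"dz":0,"rx":0,"ry":0,"rz":0,"claw":1}]' --grip_force 50

```text
time_s: 27.7
ee_pos: [0.5174, -0.1531, 0.0532]
eef_rot: [3.142, -0.002, 2.797]
force: [0.7, 1.2, -0.8]
grip_width: 0.02
grip_force: 49.8
```

Call:
step_arm --plan '[{"dx":0,"dy":0,"dz":0.05,"rx":0,"ry":0,"rz":0,"claw":1},{"dx":0,"dy":0,"dz":0.03,"rx":0,"ry":0,"rz":0,"claw":1},{"dx":0,"dy":0,"dz":0,"rx":0,"ry":0,"rz":0,"claw":1},{"dx":0,"dy":0,"dz":0,"rx":0,"ry":0,"rz":0,"claw":1}]'

```text
time_s: 28.1
ee_pos: [0.5189, -0.1536, 0.047]
eef_rot: [3.142, 0.002, 2.797]
force: [4.0, -2.1, -0.6]
grip_width: 0.0203
grip_force: 49.9
```

Call:
step_arm --plan '[{"dx":0,"dy":0,"dz":0.03,"rx":0,"ry":0,"rz":0,"claw":1},{"dx":0,"dy":0,"dz":0.02,"rx":0,"ry":0,"rz":0,"claw":1},{"dx":0,"dy":0,"dz":0,"rx":0,"ry":0,"rz":0,"claw":1},{"dx":0,"dy":0,"dz":0,"rx":0,"ry":0,"rz":0,"claw":1}]'

```text
time_s: 28.5
ee_pos: [0.5191, -0.1536, 0.0425]
eef_rot: [3.142, 0.002, 2.797]
force: [4.2, -1.4, 4.4]
grip_width: 0.0205
grip_force: 50.1
```

Call:
step_arm --plan '[{"dx":0,"dy":0,"dz":0.012,"rx":0,"ry":0,"rz":0,"claw":1},{"dx":0,"dy":0,"dz":0.012,"rx":0,"ry":0,"rz":0,"claw":1},{"dx":0,"dy":0,"dz":0.01,"rx":0,"ry":0,"rz":0,"claw":1},{"dx":0,"dy":0,"dz":0,"rx":0,"ry":0,"rz":0,"claw":1},{"dx":0,"dy":0,"dz":0,"rx":0,"ry":0,"rz":0,"claw":1}]'

```text
time_s: 29.0
ee_pos: [0.5193, -0.1537, 0.0418]
eef_rot: [-3.141, 0.003, 2.797]
force: [-12.6, 3.8, 42.9]
grip_width: 0.0206
grip_force: 50.5
```

Run:
```python
from h import *
o=st(); o,p,W=wrist(); 
for n,y in(("opener",-.071),("lighter",-.01),("peeler",.046)): print(n);heights(W,y,(-.065,-.05,-.035,.075,.085,.093,.1))
```

```text
{'time_s': 29.0, 'qpos': [-0.3553, 0.4997, 1.7053, -0.0001, 0.9333, -1.5814], 'ee_pos': [0.5193, -0.1537, 0.0418], 'eef_rot': [-3.1415, 0.0032, 2.797], 'force': [-12.6258, 3.752, 42.8897], 'grip_width': 0.0206, 'grip_force': 50.521}
opener
[(-0.065, 308, 0.0372), (-0.05, 275, 0.0367), (-0.035, 272, 0.0362), (0.085, 8, 0.0184), (0.093, 112, 0.0196), (0.1, 81, 0.02)]
lighter
[(-0.065, 256, 0.0373), (-0.05, 248, 0.0374), (-0.035, 931, 0.1591)]
peeler
[(-0.065, 189, 0.0362), (-0.05, 172, 0.0367), (-0.035, 168, 0.0366), (0.085, 34, 0.0232), (0.093, 67, 0.0227), (0.1, 142, 0.0234)]
```

All three seated. Release, rise, and return above the knob.

Call:
step_arm --plan '[{"dx":0,"dy":0,"dz":-0.028,"rx":0,"ry":0,"rz":0,"claw":1},{"dx":0,"dy":0,"dz":0,"rx":0,"ry":0,"rz":0,"claw":0.64},{"dx":0,"dy":0,"dz":0,"rx":0,"ry":0,"rz":0,"claw":0.64},{"dx":0,"dy":0,"dz":0,"rx":0,"ry":0,"rz":0,"claw":0.64},{"dx":0,"dy":0,"dz":-0.3,"rx":0,"ry":0,"rz":0,"claw":0.64},{"dx":0,"dy":0,"dz":-0.45,"rx":0,"ry":0,"rz":0,"claw":0.64},{"dx":0,"dy":0,"dz":-0.45,"rx":0,"ry":0,"rz":-0.025,"claw":0.5}]'

```text
time_s: 29.75
ee_pos: [0.5176, -0.1531, 0.1619]
eef_rot: [3.141, -0.002, 2.836]
force: [0.8, 0.1, 0.8]
grip_width: 0.0389
grip_force: 0.0
```

Call:
step_arm --plan '[{"dx":0.088,"dy":0.331,"dz":0,"rx":0,"ry":0,"rz":0,"claw":0.5},{"dx":0.088,"dy":0.331,"dz":0,"rx":0,"ry":0,"rz":0,"claw":0.5},{"dx":0.088,"dy":0.331,"dz":0,"rx":0,"ry":0,"rz":0,"claw":0.5},{"dx":0.088,"dy":0.331,"dz":0,"rx":0,"ry":0,"rz":0,"claw":0.5},{"dx":0.088,"dy":0.331,"dz":0,"rx":0,"ry":0,"rz":0,"claw":0.5},{"dx":0,"dy":0,"dz":0,"rx":0,"ry":0,"rz":0,"claw":0.5},{"dx":0,"dy":0,"dz":0,"rx":0,"ry":0,"rz":0,"claw":0.5},{"dx":0,"dy":0,"dz":0,"rx":0,"ry":0,"rz":0,"claw":0.5}]'

```text
time_s: 30.55
ee_pos: [0.5259, 0.0169, 0.1609]
eef_rot: [-3.141, -0.0, 2.835]
force: [-0.3, -0.5, -0.2]
grip_width: 0.0472
grip_force: 0.0
```

Run:
```python
from h import *
o=st(); go(o,.5268,.0175,2.837); o,p,W=wrist(); save(p,"w11",scale=1.4)
reg=(abs(W[...,0]-.525)<.06)&(abs(W[...,1]-.015)<.06)
m=reg&(W[...,2]>.074)&(W[...,2]<.09); print("wing",m.sum(),rect(W[m]),np.median(W[m],0))
for n,y in(("opener",-.071),("lighter",-.01),("peeler",.046)): print(n);heights(W,y,(-.065,-.05,-.035,-.01,.01))
```

```text
{'time_s': 30.55, 'qpos': [-0.0374, 0.3073, 1.6611, -0.0002, 1.1737, -1.3019], 'ee_pos': [0.5259, 0.0169, 0.1609], 'eef_rot': [-3.1413, -0.0005, 2.8354], 'force': [-0.2564, -0.4946, -0.1745], 'grip_width': 0.0472, 'grip_force': 0.0}
turn rz -0.001 then dx -0.006 dy 0.008
wing 964 [array([526. ,  19.1]), array([20.1, 43.8]), np.float64(58.8)] [0.52438715 0.0195263  0.08060678]
opener
[(-0.065, 75, 0.0375), (-0.05, 67, 0.0368), (-0.035, 60, 0.0364), (-0.01, 57, 0.0353), (0.01, 55, 0.0335)]
lighter
[(-0.065, 82, 0.0374), (-0.05, 80, 0.0374), (-0.035, 70, 0.0371), (-0.01, 66, 0.0364), (0.01, 16, 0.03)]
peeler
[(-0.065, 427, 0.2652), (-0.05, 84, 0.0367), (-0.035, 87, 0.0366), (-0.01, 14, 0.0362)]
```

View pics/w11.png

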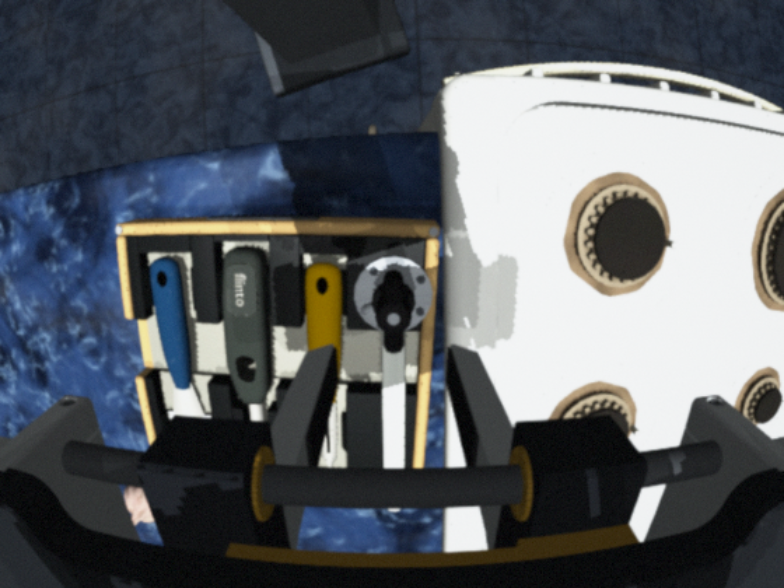

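Tray view: opener (170,320), lighter (245,310) and peeler (323,300) lie flush; knob (393,310) between the fingers, bar aligned. Grip and lift.

Call:
step_arm --plan '[{"dx":-0.004,"dy":0.006,"dz":0.3,"rx":0,"ry":0,"rz":0,"claw":0.5},{"dx":0,"dy":0,"dz":0.3,"rx":0,"ry":0,"rz":0,"claw":0.5},{"dx":0,"dy":0,"dz":0.2,"rx":0,"ry":0,"rz":0,"claw":0.5},{"dx":0,"dy":0,"dz":0.1,"rx":0,"ry":0,"rz":0,"claw":0.5},{"dx":0,"dy":0,"dz":0,"rx":0,"ry":0,"rz":0,"claw":0.5},{"dx":0,"dy":0,"dz":0,"rx":0,"ry":0,"rz":0,"claw":1},{"dx":0,"dy":0,"dz":0,"rx":0,"ry":0,"rz":0,"claw":1},{"dx":0,"dy":0,"dz":0,"rx":0,"ry":0,"rz":0,"claw":1},{"dx":0,"dy":0,"dz":0,"rx":0,"ry":0,"rz":0,"claw":1},{"dx":0,"dy":0,"dz":0,"rx":0,"ry":0,"rz":0,"claw":1}]' --grip_force 35

```text
time_s: 31.6
ee_pos: [0.5267, 0.018, 0.0715]
eef_rot: [-3.141, 0.0, 2.836]
force: [-2.3, -7.1, 5.5]
grip_width: 0.0119
grip_force: 35.0
```

Call:
step_arm --plan '[{"dx":0,"dy":0,"dz":0,"rx":0,"ry":0,"rz":0,"claw":1},{"dx":0,"dy":0,"dz":-0.06,"rx":0,"ry":0,"rz":0,"claw":1},{"dx":0,"dy":0,"dz":-0.055,"rx":0,"ry":0,"rz":0,"claw":1},{"dx":0,"dy":0,"dz":0,"rx":0,"ry":0,"rz":0,"claw":1},{"dx":0,"dy":0,"dz":0,"rx":0,"ry":0,"rz":0,"claw":1}]'

```text
time_s: 32.1
ee_pos: [0.5265, 0.018, 0.0825]
eef_rot: [-3.141, -0.0, 2.836]
force: [2.2, -5.6, -6.8]
grip_width: 0.012
grip_force: 35.0
```

Call:
step_arm --plan '[{"dx":0,"dy":-0.008,"dz":0,"rx":0,"ry":0,"rz":0.04,"claw":1},{"dx":0,"dy":0,"dz":0,"rx":0,"ry":0,"rz":0.07,"claw":1},{"dx":0,"dy":0,"dz":0,"rx":0,"ry":0,"rz":0.07,"claw":1},{"dx":0,"dy":0,"dz":0,"rx":0,"ry":0,"rz":0.07,"claw":1},{"dx":0,"dy":0,"dz":0,"rx":0,"ry":0,"rz":0.07,"claw":1},{"dx":0,"dy":0,"dz":0,"rx":0,"ry":0,"rz":0.07,"claw":1},{"dx":0,"dy":0,"dz":0,"rx":0,"ry":0,"rz":0.07,"claw":1}]'

```text
time_s: 32.8
ee_pos: [0.5265, 0.0177, 0.0824]
eef_rot: [3.141, -0.0, 2.109]
force: [2.7, -2.3, -6.7]
grip_width: 0.0124
grip_force: 35.0
```

Call:
step_arm --plan '[{"dx":0,"dy":0,"dz":0,"rx":0,"ry":0,"rz":0.07,"claw":1},{"dx":0,"dy":0,"dz":0,"rx":0,"ry":0,"rz":0.07,"claw":1},{"dx":0,"dy":0,"dz":0,"rx":0,"ry":0,"rz":0.07,"claw":1},{"dx":0,"dy":0,"dz":0,"rx":0,"ry":0,"rz":0.07,"claw":1},{"dx":0,"dy":0,"dz":0,"rx":0,"ry":0,"rz":0.07,"claw":1},{"dx":0,"dy":0,"dz":0,"rx":0,"ry":0,"rz":0.07,"claw":1},{"dx":0,"dy":0,"dz":0,"rx":0,"ry":0,"rz":0.064,"claw":1},{"dx":0,"dy":0,"dz":0,"rx":0,"ry":0,"rz":0,"claw":1},{"dx":0,"dy":0,"dz":0,"rx":0,"ry":0,"rz":0,"claw":1}]'

```text
time_s: 33.7
ee_pos: [0.5264, 0.0176, 0.0825]
eef_rot: [3.141, -0.0, 1.356]
force: [3.0, -1.6, -7.4]
grip_width: 0.0122
grip_force: 35.0
```

Run:
```python
from h import *
o=st(); print(np.round(o["moment"],2))
o,p,W=wrist()
m=(W[...,2]>.045)&(W[...,2]<.062)&(abs(W[...,0]-.5)<.09)&(W[...,1]<-.03)&(W[...,1]>-.17); print("bar",m.sum(),rect(W[m]))
```

```text
{'time_s': 33.7, 'qpos': [-0.0363, 0.4104, 1.725, 0.0003, 1.0061, 0.1781], 'ee_pos': [0.5264, 0.0176, 0.0825], 'eef_rot': [3.1415, -0.0003, 1.3562], 'force': [3.0336, -1.6133, -7.4186], 'grip_width': 0.0122, 'grip_force': 34.9987}
[-0.4  -0.77 -0.06]
bar 998 [array([507.6, -69.4]), array([83.2, 16. ]), np.float64(77.4)]
```

Call:
step_arm --plan '[{"dx":0,"dy":0,"dz":0.06,"rx":0,"ry":0,"rz":0.002,"claw":1},{"dx":0,"dy":0,"dz":0.055,"rx":0,"ry":0,"rz":0,"claw":1},{"dx":0,"dy":0,"dz":0,"rx":0,"ry":0,"rz":0,"claw":1},{"dx":0,"dy":0,"dz":0,"rx":0,"ry":0,"rz":0,"claw":1},{"dx":0,"dy":0,"dz":0,"rx":0,"ry":0,"rz":0,"claw":1}]'

```text
time_s: 34.25
ee_pos: [0.5265, 0.0175, 0.0713]
eef_rot: [3.141, -0.0, 1.35]
force: [0.2, 0.1, 2.8]
grip_width: 0.0114
grip_force: 35.0
```

Call:
step_arm --plan '[{"dx":0,"dy":0,"dz":0,"rx":0,"ry":0,"rz":0,"claw":0.5},{"dx":0,"dy":0,"dz":0,"rx":0,"ry":0,"rz":0,"claw":0.5},{"dx":0,"dy":0,"dz":0,"rx":0,"ry":0,"rz":0,"claw":0.5},{"dx":0,"dy":0,"dz":0,"rx":0,"ry":0,"rz":0,"claw":0.5},{"dx":0,"dy":0,"dz":-0.25,"rx":0,"ry":0,"rz":0,"claw":0.5},{"dx":0,"dy":0,"dz":-0.4,"rx":0,"ry":0,"rz":0,"claw":0.5},{"dx":0,"dy":0,"dz":-0.4,"rx":0,"ry":0,"rz":0,"claw":0.5},{"dx":0,"dy":0,"dz":-0.4,"rx":0,"ry":0,"rz":0,"claw":0.5},{"dx":0,"dy":0,"dz":0,"rx":0,"ry":0,"rz":0,"claw":0.5},{"dx":0,"dy":0,"dz":0,"rx":0,"ry":0,"rz":0,"claw":0.5}]'

```text
time_s: 35.25
ee_pos: [0.5264, 0.0174, 0.2163]
eef_rot: [3.141, -0.0, 1.35]
force: [-0.4, 0.1, 0.3]
grip_width: 0.0465
grip_force: 0.0
```

Run:
```python
from h import *
o=st(); o,p,W=wrist(); save(p,"w12",scale=1.4)
reg=(abs(W[...,0]-.525)<.06)&(abs(W[...,1]-.015)<.06)
m=reg&(W[...,2]>.072)&(W[...,2]<.095); print("wing",m.sum(),np.median(W[m],0))
L=T(W)
for y in(.06,.02,-.0,-.04,-.06,-.075): # along bar in tray frame
    x=-.05+(.092-y)*np.tan(np.radians(7)); k=(abs(L[...,1]-y)<.006)&(abs(L[...,0]-x)<.005); print(y,k.sum(),np.nanmedian(W[...,2][k]).round(4))
m=(W[...,2]>.037)&(W[...,2]<.048)&(abs(W[...,0]-.5)<.08)&(W[...,1]<-.02)&(W[...,1]>-.2); print("bar",m.sum(),rect(W[m]))
```

```text
{'time_s': 35.25, 'qpos': [-0.0365, 0.2526, 1.5958, 0.0, 1.2922, 0.1842], 'ee_pos': [0.5264, 0.0174, 0.2163], 'eef_rot': [3.1406, -0.0002, 1.3501], 'force': [-0.4497, 0.0712, 0.311], 'grip_width': 0.0465, 'grip_force': 0.0}
wing 662 [0.5270222  0.02080031 0.08064935]
0.06 44 0.0432
0.02 83 0.0433
-0.0 83 0.0432
-0.04 66 0.0432
-0.06 64 0.0435
-0.075 53 0.0434
bar 1974 [array([510.3, -87. ]), array([136.1,  89.4]), np.float64(76.1)]
```

View pics/w12.png

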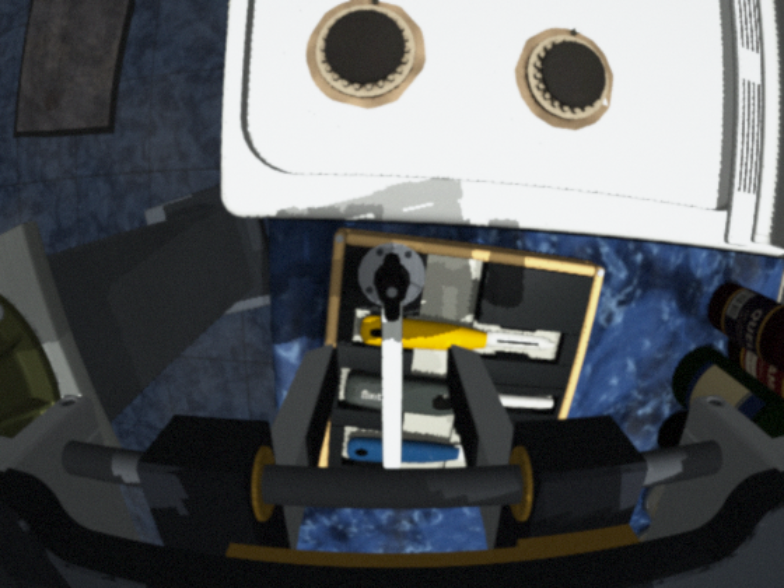

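The bar (390,390) lies level (43 mm) across the three seated handles and the knob top is at 80.6 mm, the same as at the locked start. The robot is clear, so I'll hand in.

```bash
python3 -c "
from station import hand_in
print(hand_in())"
```

```text
the job is handed in; nothing more can be done
None
```

I pressed the lighter, peeler and opener home in their cutouts, locked the keeper bar across the handles again, left the other things untouched, and handed the job in; no verdict was returned.

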